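# Load and latch the shaker tray

### The job

Stand every sample jar from the bench upright in the shaker's tray, then swing the tray's retaining bar shut, flip the wire loop of the draw latch over the keeper on the bar's end while the lever is still up, and throw the lever over until it lies flat and locked. Hang the empty carrier by its handle on the hook stand so that it hangs free. Leave the bottle, the steel cup and the blue box where they are.

Things in the scene. Friction and masses are not known exactly. Their poses are not given: they have to be found in the camera images.
- tray_floor (a point): Point on the tray floor, 55 mm up, of the fixed white shaker (200 x 325 mm). Axes: x away from the robot, y left, z up; yaw up to 0.15. In this frame the inside spans x -52 to +52, y -145 to +102 mm; four jars fit in a row along y, e.g. at y = +74, +25, -24, -73. End rails, 30 mm high, 20 wide, at y = -155 and +112; a back wall 30 high; a front kerb 14 high, over which the retaining bar closes.
- gate (a joint): Retaining bar: steel, 271 mm long, 10 thick, 14 high (16 to 30 mm above the tray floor). Swings level about an upright hinge at the tray's front left corner (tray_floor frame x = -58, y = +112 mm). 0 = shut along the tray's front (a stop); grows to 1.2 rad as the free end swings out to the robot. Stays where left (friction 0.1 N m).
- gate_push (a point): Point on the retaining bar's centre line at mid height, 200 mm from its hinge: a good place to push. x axis: the bar's inward normal (away from the robot's side, into the tray); y along the bar to its hinge.
- keeper (a point): Seat of the loop's cross bar (its axis) when tight: 12 mm above the bar's top, 267 mm from the hinge. Dark plate 22 mm wide along the bar, top 9.5 mm above the bar's top, reaching 26 mm from the seat towards the robot (-x); right behind the seat (+x) a lip stands 11 mm above the seat, leaning to the robot. The loop must drop on the plate on the robot's side of the lip. Axes as gate_push.
- pivot (a point): Pivot of the latch lever, on the right-hand rail (tray_floor frame x = 0, y = -155, z = 42 mm), 55 mm behind the seat of the shut keeper. The point turns with the lever.
- lever (a joint): Latch lever: steel strap 14 mm wide, 65 mm from pivot to black tip, on a level axis along the shaker's y. 0 = flat, pointing away from the robot, locked; 1.57 upright; at most 2.0 (leaning to the robot). Starts at 1.68 to 1.93; stays by friction (0.08 N m). Loop hooked: taut below 0.9, hardest near 0.6 (about 5 N at the tip), toggle point 0.35, below which it pulls itself to 0.
- lever_tip (a point): The lever's far end, 65 mm from its pivot, in the middle of the strap (5 mm thick).
- loop (a joint): Angle of the wire loop on the lever: about 0 when latched; grows as it folds back, to 3.9. The loop's elevation from the level line away from the robot is 3.05 + lever - loop (rad): at the start about 1, leaning back away from the robot on its stop. Swings freely and falls by its weight once past upright. Its pivot is on the lever, 20 mm from the lever's pivot, 0.35 rad below the strap.
- loop_bar (a point): Middle of the loop's cross bar: round wire 5 mm thick, 38 mm long along the shaker's y, 72.5 mm from the loop's pivot. Two side wires join it to the pivot, one on each side of the lever.
- carrier_handle (a point): Middle of the handle of the empty carrier, a grey open tray 62 x 108 x 35 mm (x, y, z) with a fixed steel arch. The arch's level top is a rod 8 mm thick, straight for 84 mm along the carrier's y, its axis 115 mm above the underside, about 75 mm free below it. About 0.2 kg. Axes: y along the handle, z up.
- hook_arm (a point): Point on the axis of the hook's level arm, 190 mm above the bench, 60 mm in front of the stand's post. The arm, 8 mm thick, runs along this x axis (from tip to post; yaw up to 0.3) and points to the robot; level from the post to 28 mm in front of this point; its tip, 44 mm in front of it, turns up to 26 mm above the arm's axis. Post 16 mm thick. Fixed.
- jar0_center (a point): A sample jar: squat amber glass cylinder 44 mm across, 58 mm tall with its white cap (41 mm across, the top 14 mm), about 90 g. The point is its centre, 29 mm above its underside; z is its axis, up. Three or four jars are present, standing on the bench; absent ones read None.
- jar1_center (a point): A sample jar: squat amber glass cylinder 44 mm across, 58 mm tall with its white cap (41 mm across, the top 14 mm), about 90 g. The point is its centre, 29 mm above its underside; z is its axis, up. Three or four jars are present, standing on the bench; absent ones read None.
- jar2_center (a point): A sample jar: squat amber glass cylinder 44 mm across, 58 mm tall with its white cap (41 mm across, the top 14 mm), about 90 g. The point is its centre, 29 mm above its underside; z is its axis, up. Three or four jars are present, standing on the bench; absent ones read None.
- jar3_center (a point): A sample jar: squat amber glass cylinder 44 mm across, 58 mm tall with its white cap (41 mm across, the top 14 mm), about 90 g. The point is its centre, 29 mm above its underside; z is its axis, up. Three or four jars are present, standing on the bench; absent ones read None.
- bottle: Bystander: amber bottle 60 mm across, 140 mm tall; origin under its centre.
- cup: Bystander: steel cup 64 mm across, 70 mm tall; origin under its centre.
- tipbox: Bystander: blue box 80 x 110 x 50 mm; origin under its centre.
- carrier: The carrier itself; origin at the centre of its underside (its handle is described under carrier_handle).
- hook: The hook stand; origin under its post, on the bench.

How it is judged:
On the way, in this order (a step that is already met when the one before it is completed fails the run):
1. every jar stands upright in the tray, let go (x of jar0_center in the frame of tray_floor between -0.045 and 0.045 m and y of jar0_center in the frame of tray_floor between -0.13 and 0.09 m and z of jar0_center in the frame of tray_floor between 0.024 and 0.036 m and angle between each of jar0_center, jar1_center, jar2_center, jar3_center's own z axis and vertical below 0.2 rad and x of jar1_center in the frame of tray_floor between -0.045 and 0.045 m and y of jar1_center in the frame of tray_floor between -0.13 and 0.09 m and z of jar1_center in the frame of tray_floor between 0.024 and 0.036 m and x of jar2_center in the frame of tray_floor between -0.045 and 0.045 m and y of jar2_center in the frame of tray_floor between -0.13 and 0.09 m and z of jar2_center in the frame of tray_floor between 0.024 and 0.036 m and x of jar3_center in the frame of tray_floor between -0.045 and 0.045 m and y of jar3_center in the frame of tray_floor between -0.13 and 0.09 m and z of jar3_center in the frame of tray_floor between 0.024 and 0.036 m and contact force between the fingers and jar0 below 0.1 N and contact force between the fingers and jar1 below 0.1 N and contact force between the fingers and jar2 below 0.1 N and contact force between the fingers and jar3 below 0.1 N), for 0.2 s.
2. the retaining bar is shut (within 0.05 rad) with the jars in the tray (x of jar0_center in the frame of tray_floor between -0.045 and 0.045 m and y of jar0_center in the frame of tray_floor between -0.13 and 0.09 m and z of jar0_center in the frame of tray_floor between 0.024 and 0.036 m and angle between each of jar0_center, jar1_center, jar2_center, jar3_center's own z axis and vertical below 0.2 rad and x of jar1_center in the frame of tray_floor between -0.045 and 0.045 m and y of jar1_center in the frame of tray_floor between -0.13 and 0.09 m and z of jar1_center in the frame of tray_floor between 0.024 and 0.036 m and x of jar2_center in the frame of tray_floor between -0.045 and 0.045 m and y of jar2_center in the frame of tray_floor between -0.13 and 0.09 m and z of jar2_center in the frame of tray_floor between 0.024 and 0.036 m and x of jar3_center in the frame of tray_floor between -0.045 and 0.045 m and y of jar3_center in the frame of tray_floor between -0.13 and 0.09 m and z of jar3_center in the frame of tray_floor between 0.024 and 0.036 m and value of joint gate below 0.05 rad), for 0.2 s.
3. the loop's cross bar lies on the keeper plate in front of its lip, the lever still raised (above 1.0 rad) (x of loop_bar in the frame of keeper between -0.027 and 0.003 m and z of loop_bar in the frame of keeper between -0.006 and 0.004 m and value of joint lever above 1 rad), for 0.2 s.
4. the lever is thrown past the toggle point and flat with the loop hooked (x of loop_bar in the frame of keeper between -0.004 and 0.003 m and z of loop_bar in the frame of keeper between -0.006 and 0.005 m and value of joint lever below 0.08 rad), for 0.2 s.
At the end, for the whole second after the job is handed in: Every jar present stands upright and at rest inside the tray; the bar is shut (under 0.02 rad), the lever flat (under 0.08 rad), the loop within 4 mm of the keeper seat; the carrier hangs on the hook arm, handle centred within 40 mm, tilt under 0.5 rad, slower than 0.3 m/s (all of step 4 and x of jar0_center in the frame of tray_floor between -0.045 and 0.045 m and y of jar0_center in the frame of tray_floor between -0.13 and 0.09 m and z of jar0_center in the frame of tray_floor between 0.024 and 0.036 m and angle between each of jar0_center, jar1_center, jar2_center, jar3_center's own z axis and vertical below 0.2 rad and x of jar1_center in the frame of tray_floor between -0.045 and 0.045 m and y of jar1_center in the frame of tray_floor between -0.13 and 0.09 m and z of jar1_center in the frame of tray_floor between 0.024 and 0.036 m and x of jar2_center in the frame of tray_floor between -0.045 and 0.045 m and y of jar2_center in the frame of tray_floor between -0.13 and 0.09 m and z of jar2_center in the frame of tray_floor between 0.024 and 0.036 m and x of jar3_center in the frame of tray_floor between -0.045 and 0.045 m and y of jar3_center in the frame of tray_floor between -0.13 and 0.09 m and z of jar3_center in the frame of tray_floor between 0.024 and 0.036 m and linear speed of each of jar0, jar1, jar2, jar3 below 0.05 m/s and x of carrier_handle in the frame of hook_arm between -0.035 and 0.05 m and y of carrier_handle in the frame of hook_arm between -0.04 and 0.04 m and z of carrier_handle in the frame of hook_arm between 0 and 0.03 m and angle between carrier_handle's own z axis and vertical below 0.5 rad and contact force between carrier and hook above 0.3 N and linear speed of carrier below 0.3 m/s and value of joint gate below 0.02 rad); the robot touches nothing.
It fails at once if the bottle is pushed more than 30 mm or tipped (distance of bottle from where it was at the start of the episode above 0.03 m or angle between bottle's own z axis and vertical above 0.5 rad).
It fails at once if the steel cup is pushed more than 30 mm or tipped (distance of cup from where it was at the start of the episode above 0.03 m or angle between cup's own z axis and vertical above 0.5 rad).
It fails at once if the blue box is pushed more than 30 mm or tipped (distance of tipbox from where it was at the start of the episode above 0.03 m or angle between tipbox's own z axis and vertical above 0.5 rad).
Of jar0, jar1, jar2, jar3 only 3 to 4 are there at a start; the rules pass over those that are not, and their reading is None.
At some moment in a run one of jar0, jar1, jar2, jar3, carrier may be knocked a few centimetres aside while the robot is not near it.
It also fails if it takes over 210 s, if anything falls off the work surface, if the arm or the gripper's body presses on something with over 40 N, if the wrist force passes 120 N, or if a joint passes its speed limit or range.

### The arm

A 6-joint arm with a two-finger parallel gripper is mounted at the origin on the work surface. World frame = base frame: x ahead of the robot, y to its left, z up, the work surface at z = 0. Lengths are in m, angles in rad, forces in N, time in s.
With the tool pointing down it reaches from about 0.375 to 0.975 m from the base axis. Payload 3.8 kg.
Tool frame: the origin (TCP) lies at the very end of the fingers, on their centre line; the grasp point (between the pads) lies 19 mm behind it; z points along the fingers, y is the direction in which the jaws open and shut (so a half turn about z gives the same grasp; the last joint's range is limited). The gripper opens to 85 mm and grips with 20 to 120 N. Pads are 22 mm wide; open, the fingers measure 114 mm over their backs; the gripper's body (76 mm by 85 mm) begins 54 mm behind the grasp point. The pads swing forward as they close: fully open they stand 13 mm farther back than shut.
Start: joints at [1.203, 0.264, 1.604, -0, 1.274, -0.037], TCP at [0.219, 0.638, 0.231] pointing down, gripper open.
Joint ranges: [-2.63, 2.63], [-0.94, 2.18], [0.31, 2.57], [-1.31, 4.45], [0, 2.66], [-2.55, 2.55]. Speed limits (rad/s): [2.57, 2.57, 3.14, 3.14, 3.14, 3.14].

### API

Orientations are given as a rotation vector (axis times angle).
In Python, from workcell import bot, viewer gives the robot as it stands.
- The arm moves only by the tool jog_arm, never from a script. Its argument "motion" is a list of rows, each an object of numbers: "dx", "dy", "dz": the shift along the world's x, y, z in cm; "turn": the turn about the world's z in rad. A call has 1 to 12 rows; each row shifts and turns the commanded pose from where the row before left it; what a row does not reach is not made up. A row lasts 1/12 s, in which the tool goes at most 41.7 mm and 7.16 degrees, less where a joint would pass 70% of its speed; a pose out of reach is approached as far as the arm can. A call is refused whole if a number of a shift passes 4.17 or a number of a turn 0.125, either way. A call with a gripper value outside its range is refused whole. "fingers" is the finger opening in cm, from 0 to 8.54, set as the call begins (left out, the last holds). The fingers move at their own pace and stop on an object; "grip_force" is the grip in N (left out, the last holds). Time passes only in rows, so rows that do not move let the fingers close. It gives the time, the measured TCP pose, the force and the opening at its end, in the units of the state.
- bot.read_state(): the state, without advancing time (a new reading comes with each control period).
- viewer.read_camera(name): name is "side" or "top"; returns (picture, depth): 420x560x3 uint8, red, green, blue; 420x560 float32, m along the optical axis (not along the pixel's ray), 0 where there is no reading.
- viewer.camera_info(name): a dict with "vertical_fov" (degrees; the focal length in pixels is half the picture's height over the tangent of half this angle, whatever the lens; pixels are square), "cx", "cy" (the principal point, pixels), "R" (3x3) and "t" (3): a world point X has camera coordinates R X + t. Camera axes: x right, y down, z forward; pixel columns grow to the right and rows downward; lengths in m; the calibration is good to about 2 mm. A picture is of the moment at which its call begins. camera_info takes no time and is no camera call.
- bot.finish_job(): hands the job in, once; it reports no verdict.
The state is a dict: "time": time; "q": joint angles; "joint_vel": joint speeds; "joint_torque": joint torques, N m; "tool_pos": TCP position; "tcp_rot": TCP orientation; "wrist_force": force on the tool from outside, world axes, zero at the start; "torque": the same for the moment, N m; "width": opening from 0.0 (shut) to 1.0 (fully open).
Only numpy, scipy, OpenCV 4.12 (cv2) and the standard library are available. Lean on these libraries where they do the work, as an engineer would, in place of code of your own. Each camera call takes 0.05 s, during which the arm holds its last target. There are 200 camera calls.

## Working session

There is one attempt and no reset: what is moved stays moved. The work goes in short steps, Python scripts to look and compute and a tool call to move; the robot and the scene stay as the last step left them, time stands still between calls to the robot, and variables do not carry over. Pictures are saved under pics/ and viewed, about 12 in all and at most 16, crops included, and the job is handed in when it is done.

Besides the shell and the picture viewer there is one more tool, called after "Call:" by a JSON object that holds its "name" and its "arguments". jog_arm: Moves the arm, as the interface text tells. Its arguments: {"type":"object","properties":{"motion":{"type":"array"},"fingers":{"type":"number"},"grip_force":{"type":"number"}},"required":["motion"]}

```bash
mkdir -p pics; ls
cat > h.py <<'E'
import numpy as np, cv2
from workcell import bot, viewer
def cam(n):
    p,d=viewer.read_camera(n); return p,d
def fpx(i,H=420): return H/2/np.tan(np.radians(i["vertical_fov"])/2)
def cloud(n,d):
    i=viewer.camera_info(n); f=fpx(i); R=np.array(i["R"]);t=np.array(i["t"])
    v,u=np.mgrid[:d.shape[0],:d.shape[1]]
    c=np.stack([(u-i["cx"])/f*d,(v-i["cy"])/f*d,d],-1)
    w=(c-t)@R; w[d<=0]=np.nan; return w
def ray(n,u,v,z):
    i=viewer.camera_info(n); f=fpx(i); R=np.array(i["R"]);t=np.array(i["t"])
    o=-R.T@t; r=R.T@np.array([(u-i["cx"])/f,(v-i["cy"])/f,1]); return o+r*(z-o[2])/r[2]
def proj(n,X):
    i=viewer.camera_info(n); c=np.array(i["R"])@np.array(X)+i["t"]; return fpx(i)*c[:2]/c[2]+[i["cx"],i["cy"]]
def save(n,p,box=None,s=1):
    if box: u0,v0,u1,v1=box; p=p[v0:v1,u0:u1]
    cv2.imwrite("pics/"+n,cv2.resize(p[...,::-1],None,fx=s,fy=s,interpolation=cv2.INTER_CUBIC))
E
python3 - <<'E'
from h import *
for n in("top","side"):
    p,d=cam(n); save(n+"0.png",p,s=1.4); np.save(n+"p.npy",p);np.save(n+"d.npy",d); i=viewer.camera_info(n); print(n,i, -np.array(i["R"]).T@i["t"], (d<=0).mean())
print(bot.read_state())
E
```

```text
pics
top {'vertical_fov': 48.80071014813161, 'cx': 279.14232599496415, 'cy': 212.31825183774984, 'R': array([[ 2.59863149e-02, -9.99662049e-01, -7.06392899e-04],
       [-9.92332485e-01, -2.57103550e-02, -1.20893412e-01],
       [ 1.20834395e-01,  3.84255090e-03, -9.92665243e-01]]), 't': array([0.03683004, 0.56625535, 1.33471683])} [0.3996768  0.0462475  1.39340957] 0.003937074829931973
side {'vertical_fov': 45.06533428041125, 'cx': 276.35765862994907, 'cy': 206.36109031067562, 'R': array([[ 0.99587804, -0.08992888,  0.01182025],
       [-0.0464808 , -0.61789642, -0.78488442],
       [ 0.07788747,  0.78109975, -0.61952944]]), 't': array([-0.53249745,  0.16973918,  1.26064138])} [ 0.44000396 -0.92769233  0.92052434] 0.004013605442176871
{'time': 0.1, 'q': array([ 1.20310930e+00,  2.64678309e-01,  1.60529873e+00, -3.32186994e-05,
        1.27368776e+00, -3.68967461e-02]), 'joint_vel': array([ 2.75086571e-07, -6.83880413e-04, -2.30022350e-03,  3.75563340e-04,
        1.46724220e-03, -3.39371744e-04]), 'joint_torque': array([ 6.95734252e-04, -5.16703928e+01, -3.68594456e+01, -2.45939606e-05,
        6.20408086e-03, -8.60298627e-06]), 'tool_pos': array([0.21899677, 0.63776088, 0.23005309]), 'tcp_rot': array([-0.51715958, -3.09834147,  0.00319818]), 'wrist_force': array([ 0.3748452 , -0.32359558, -0.15215863]), 'torque': array([0.04871706, 0.00879774, 0.04734164]), 'width': 0.9963573420261737}
```

View pics/top0.png

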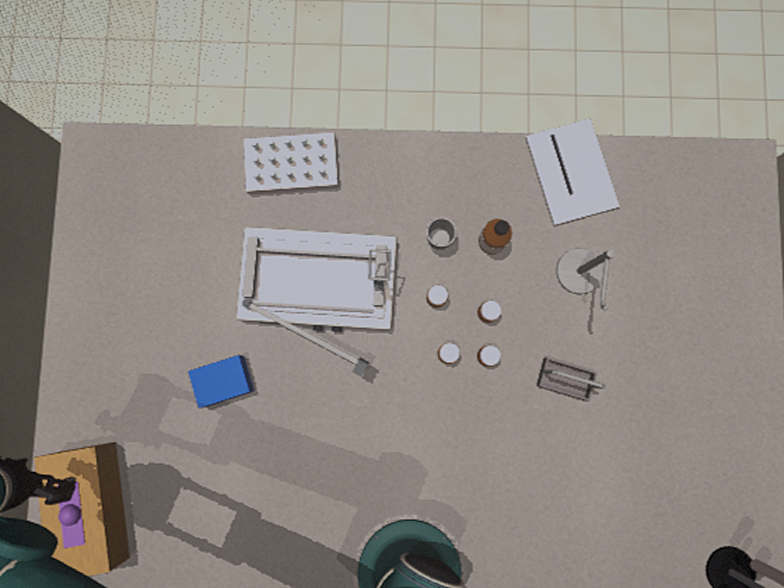

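View pics/side0.png

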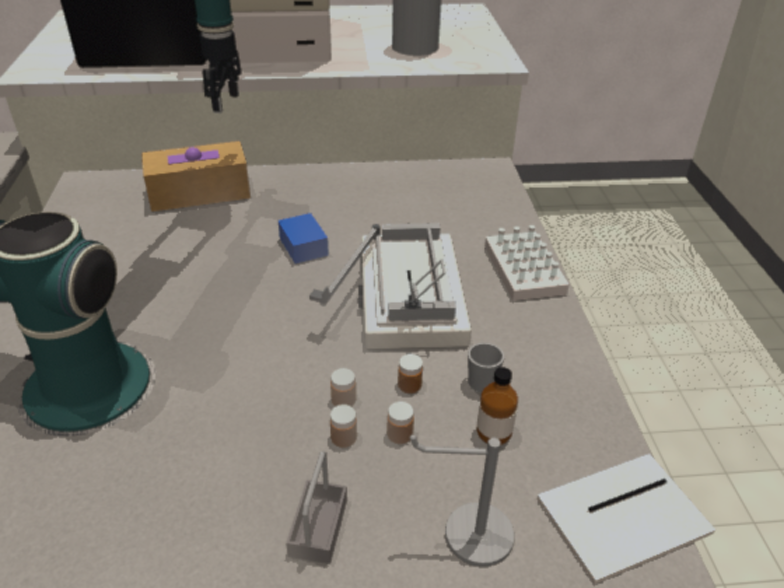

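The top view (1.4x) shows four jar caps at (437,296), (490,311), (449,353) and (489,356). The shaker is at (320,278) with its bar swung out to (365,368), the carrier at (567,378), the hook stand at (580,270) and the box at (220,380). The side view agrees.

```bash
cat >> h.py <<'E'
def jars(n="top"):
    p,d=cam(n); w=cloud(n,d); hsv=cv2.cvtColor(p,cv2.COLOR_RGB2HSV)
    m=((hsv[...,1]<40)&(hsv[...,2]>150)&(abs(w[...,2]-.058)<.008)).astype(np.uint8)
    k,l,s,c=cv2.connectedComponentsWithStats(m)
    return [(np.round(ray(n,*c[j],.058)[:2],4),s[j,4]) for j in range(1,k) if 60<s[j,4]<900]
E
python3 - <<'E'
from h import *
for j in jars(): print(j)
p=np.load("topp.npy"); d=np.load("topd.npy"); w=cloud("top",d)
u0,v0,u1,v1=165,155,290,275
z=w[...,2]
# shaker: heights
def rect(m):
    pts=w[m][:,:2].astype(np.float32); pts=pts[~np.isnan(pts).any(1)]
    return cv2.minAreaRect(pts),len(pts)
R=np.zeros(z.shape,bool); R[v0:v1,u0:u1]=1
print("hist",np.histogram(z[R],bins=np.arange(0,.2,.01)))
hsv=cv2.cvtColor(p,cv2.COLOR_RGB2HSV)
ma=R&(z>.035)&(z<.062)&(hsv[...,1]<40)&(hsv[...,2]>170)
print("white",rect(ma))
for name,m in (("z78-92",R&(z>.078)&(z<.092)),):
    k,l,s,c=cv2.connectedComponentsWithStats(m.astype(np.uint8))
    for j in range(1,k):
        if s[j,4]>15: print(s[j],rect(l==j))
hb=np.zeros_like(R);hb[170:240,395:440]=1
m=hb&(z>.1); 
for a,b in((.1,.13),(.13,.16),(.16,.2),(.2,.23)):
    q=w[hb&(z>a)&(z<b)]; print("hook",a,len(q),np.round(q.mean(0),4) if len(q) else 0, np.round(np.ptp(q,axis=0),3) if len(q) else 0)
q=w[hb&(z>.18)&(z<.24)]; print(np.round(q[::4],3))
cb=np.zeros_like(R);cb[250:290,380:436]=1
q=w[cb&(z>.1)]; print("handle",np.round(q[::4],3))
q=w[cb&(z>.02)&(z<.06)]; print("carrier rect",cv2.minAreaRect(q[:,:2].astype(np.float32)))
# gate
gb=np.zeros_like(R);gb[205:275,172:272]=1
save("lat.png",p,(165,150,295,275),6)
ps=np.load("sidep.npy"); save("lats.png",ps,(210,150,345,250),5.8)
E
```

```text
(array([0.666 , 0.2116]), np.int32(456))
(array([ 0.5711, -0.0454]), np.int32(146))
(array([ 0.5416, -0.1563]), np.int32(151))
(array([ 0.4518, -0.0715]), np.int32(154))
(array([ 0.4484, -0.156 ]), np.int32(154))
hist (array([2117,   41,   57,  261, 2382, 3490,  277,  219, 1009,   83,   19,
         31,   15,   11,   13,   24,   23,   25,    0]), array([0.  , 0.01, 0.02, 0.03, 0.04, 0.05, 0.06, 0.07, 0.08, 0.09, 0.1 ,
       0.11, 0.12, 0.13, 0.14, 0.15, 0.16, 0.17, 0.18, 0.19]))
white (((0.6032911539077759, 0.21014420688152313), (0.3227255046367645, 0.1983538419008255), 87.62740325927734), 5174)
[173 169  91  44 502] (((0.6006953716278076, 0.2322394847869873), (0.250785231590271, 0.12498966604471207), 82.08447265625), 502)
[270 175   7   4  20] (((0.6633790135383606, 0.07170549035072327), (0.017383834347128868, 0.008138583041727543), 86.25416564941406), 20)
[266 180  10  19 131] (((0.626025915145874, 0.07789184153079987), (0.05297837406396866, 0.02597358450293541), 1.5517477989196777), 131)
[267 203   8  16 105] (((0.5636461973190308, 0.07654512673616409), (0.019959241151809692, 0.0
[... 1574 characters left out ...]
]
 [ 0.413 -0.28   0.121]
 [ 0.413 -0.292  0.117]
 [ 0.413 -0.303  0.117]
 [ 0.41  -0.295  0.115]
 [ 0.411 -0.305  0.12 ]
 [ 0.408 -0.299  0.111]
 [ 0.408 -0.308  0.116]
 [ 0.408 -0.32   0.113]
 [ 0.405 -0.313  0.119]
 [ 0.406 -0.324  0.117]
 [ 0.403 -0.318  0.112]
 [ 0.403 -0.33   0.117]
 [ 0.4   -0.322  0.115]
 [ 0.401 -0.334  0.112]
 [ 0.401 -0.344  0.116]
 [ 0.398 -0.339  0.114]
 [ 0.398 -0.348  0.12 ]
 [ 0.395 -0.341  0.115]
 [ 0.396 -0.352  0.117]
 [ 0.396 -0.362  0.119]
 [ 0.393 -0.355  0.114]
 [ 0.393 -0.365  0.117]
 [ 0.391 -0.366  0.114]
 [ 0.388 -0.371  0.109]]
carrier rect ((0.40431004762649536, -0.32197269797325134), (0.10899100452661514, 0.06231936812400818), 74.62907409667969)
```

View pics/lat.png

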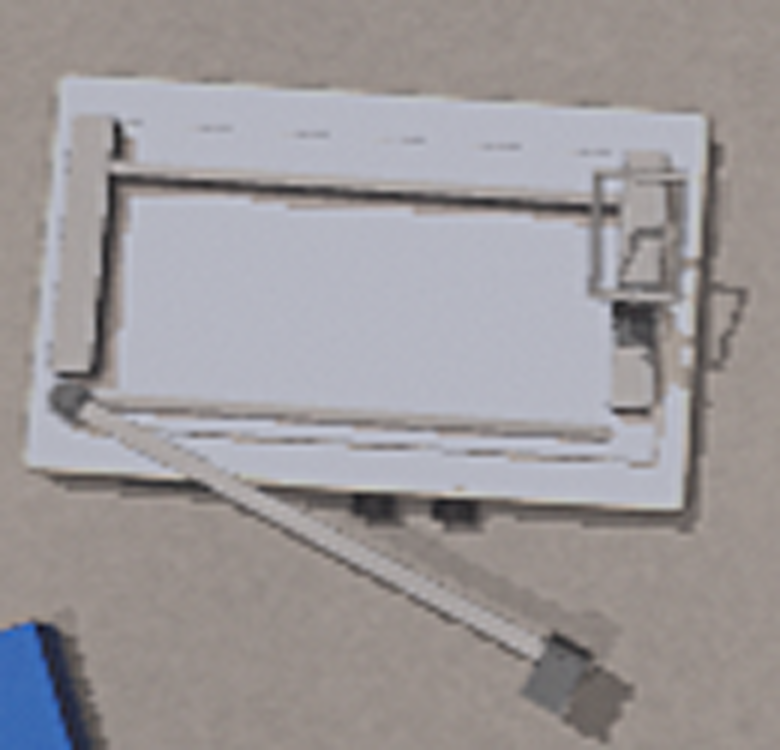

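View pics/lats.png

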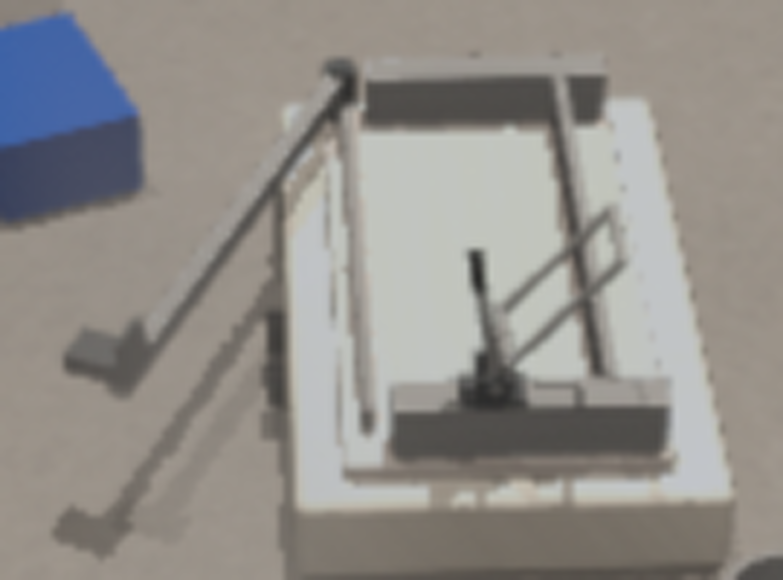

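The 6x crop shows the left rail at x 55–115, the right rail with lever and loop at (640,150–410), and the bar open to the dark keeper at (575,670). In the side crop the lever stands up at (478,255) and the loop leans back to (615,235). Next I fit the tray frame from the rails and walls.

Run:
```python
from h import *
d=np.load("topd.npy"); w=cloud("top",d); z=w[...,2]
# back wall & left rail line fits in provisional frame
yaw=-.0414; c=np.array([.6033,.2101])
Rm=np.array([[np.cos(yaw),-np.sin(yaw)],[np.sin(yaw),np.cos(yaw)]])
L=(w[...,:2]-c)@Rm
m=(abs(L[...,0])<.1)&(abs(L[...,1])<.17)
top=m&(abs(z-.085)<.008)
def st(n,q): print(n,q.sum(),np.round(np.percentile(L[q],[2,10,50,90,98],axis=0).T*1e3,1), "z",np.round(np.nanmedian(z[q]),4))
st("left",top&(L[...,1]>.105)&(L[...,0]>-.05))
st("right",top&(L[...,1]<-.105)&(L[...,1]>-.15)&(L[...,0]<-.01)&(L[...,0]>-.06))
b=top&(L[...,1]<.1)&(L[...,1]>-.1)&(L[...,0]>.03)&(L[...,0]<.09)
st("back",b)
q=L[b]; print("back slope",np.polyfit(q[:,1],q[:,0],1))
k=m&(abs(z-.069)<.004)&(L[...,1]<.08)&(L[...,1]>-.1)&(L[...,0]<-.03)&(L[...,0]>-.09); st("kerb",k)
q=L[k]; print("kerb slope",np.polyfit(q[:,1],q[:,0],1))
b=m&(abs(z-.055)<.003); st("floor",b)
# side view body edges + high points of lever/loop
for n in("top","side"):
    dd=np.load(n+"d.npy"); ww=cloud(n,dd); LL=(ww[...,:2]-c)@Rm
    q=(ww[...,2]>.095)&(abs(LL[...,0])<.09)&(LL[...,1]>-.2)&(LL[...,1]<-.09)
    a=np.c_[LL[q],ww[q][:,2]]; a=a[np.argsort(a[:,2])]; print(n,len(a)); print(np.round(a[::max(1,len(a)//22)]*1e3).tolist())
```

```text
left 322 [[-47.3 -36.2  14.7  57.6  66.7]
 [111.4 121.8 130.4 139.6 141.4]] z 0.0832
right 106 [[ -54.9  -51.3  -32.8  -17.3  -13.2]
 [-144.4 -142.7 -134.9 -127.1 -125.3]] z 0.0843
back 167 [[ 41.4  41.8  44.1  47.2  47.8]
 [-95.8 -79.6  -1.5  76.2  95.7]] z 0.0832
back slope [-0.00135386  0.04431819]
kerb 103 [[-68.1 -67.6 -65.1 -62.9 -62.1]
 [-98.  -83.6 -12.6  51.9  69.1]] z 0.0684
kerb slope [ 0.00175148 -0.06517589]
floor 2512 [[ -75.   -59.3   -7.2   58.7   70. ]
 [-136.2 -104.8   -4.2   99.   119. ]] z 0.0543
top 151
[[-12.0, -124.0, 95.0], [-8.0, -147.0, 101.0], [-3.0, -124.0, 113.0], [-3.0, -130.0, 115.0], [-7.0, -116.0, 116.0], [-6.0, -138.0, 118.0], [-7.0, -122.0, 119.0], [1.0, -116.0, 121.0], [-5.0, -119.0, 124.0], [2.0, -152.0, 130.0], [4.0, -116.0, 133.0], [14.0, -154.0, 141.0], [22.0, -118.0, 145.0], [21.0, -115.0, 149.0], [26.0, -115.0, 153.0], [31.0, -156.0, 156.0], [-20.0, -132.0, 158.0], [28.0, -118.0, 160.0], [35.0, -115.0, 162.0], [32.0, -118.0, 166.0], [43.0, -128.0, 169.0], [40.0, -128.0, 170.0], [40.0, -136.0, 172.0], [40.0, -139.0, 173.0], [40.0, -142.0, 175.0], [40.0, -115.0, 178.0]]
side 216
[[-9.0, -141.0, 95.0], [-12.0, -136.0, 98.0], [-10.0, -143.0, 100.0], [-12.0, -139.0, 110.0], [-3.0, -150.0, 115.0], [-13.0, -140.0, 117.0], [-3.0, -145.0, 118.0], [-6.0, -151.0, 119.0], [-16.0, -145.0, 124.0], [6.0, -154.0, 128.0], [4.0, -120.0, 131.0], [9.0, -115.0, 133.0], [-16.0, -141.0, 138.0], [15.0, -155.0, 142.0], [23.0, -151.0, 145.0], [-16.0, -139.0, 149.0], [24.0, -114.0, 151.0], [25.0, -157.0, 155.0], [-17.0, -141.0, 157.0], [-19.0, -132.0, 160.0], [33.0, -117.0, 163.0], [37.0, -153.0, 167.0], [39.0, -154.0, 171.0], [43.0, -136.0, 173.0]]
```

Call:
{"name": "jog_arm", "arguments": {"motion": [{"dx":1.76,"dy":-3.4,"turn":-0.107},{"dx":1.76,"dy":-3.4,"turn":-0.107},{"dx":1.76,"dy":-3.4,"turn":-0.107},{"dx":1.76,"dy":-3.4,"turn":-0.107},{"dx":1.76,"dy":-3.4,"turn":-0.107},{"dx":1.76,"dy":-3.4,"turn":-0.107},{"dx":1.76,"dy":-3.4,"turn":-0.107},{"dx":1.76,"dy":-3.4,"turn":-0.107},{"dx":1.76,"dy":-3.4,"turn":-0.107},{"dx":1.76,"dy":-3.4,"turn":-0.107},{"dx":1.76,"dy":-3.4,"turn":-0.107},{"dx":1.76,"dy":-3.4,"turn":-0.107}], "fingers": 6.6}}

```text
validation failed for argument at $.mo...
```

Call:
{"name": "jog_arm", "arguments": {"motion": [{"dx":1.76,"dy":-3.4},{"dx":1.76,"dy":-3.4},{"dx":1.76,"dy":-3.4},{"dx":1.76,"dy":-3.4},{"dx":1.76,"dy":-3.4},{"dx":1.76,"dy":-3.4},{"dx":1.76,"dy":-3.4},{"dx":1.76,"dy":-3.4},{}]}}

```text
validation failed for argument at $.mo...
```

Call:
{"name": "jog_arm", "arguments": {"motion": [{"dx":1.76,"dy":-3.4,"dz":0,"turn":-0.107}], "fingers": 6.6}}

```text
time: 0.23
tool_pos: [0.2344, 0.608, 0.2301]
tcp_rot: [-0.677, -3.065, -0.003]
wrist_force: [1.5, 0.2, 0.1]
width: 0.884
```

Call:
{"name": "jog_arm", "arguments": {"motion": [{"dx":1.76,"dy":-3.4,"dz":0,"turn":-0.107},{"dx":1.76,"dy":-3.4,"dz":0,"turn":-0.107},{"dx":1.76,"dy":-3.4,"dz":0,"turn":-0.107},{"dx":1.76,"dy":-3.4,"dz":0,"turn":-0.107},{"dx":1.76,"dy":-3.4,"dz":0,"turn":-0.107},{"dx":1.76,"dy":-3.4,"dz":0,"turn":-0.107},{"dx":1.76,"dy":-3.4,"dz":0,"turn":-0.107},{"dx":1.76,"dy":-3.4,"dz":0,"turn":-0.107},{"dx":1.76,"dy":-3.4,"dz":0,"turn":-0.107},{"dx":1.76,"dy":-3.4,"dz":0,"turn":-0.107},{"dx":1.76,"dy":-3.4,"dz":0,"turn":-0.107},{"dx":1.76,"dy":-3.4,"dz":0,"turn":0}]}}

```text
time: 1.23
tool_pos: [0.4483, 0.1946, 0.2312]
tcp_rot: [2.275, 2.167, 0.0]
wrist_force: [-0.1, 0.9, 1.1]
width: 0.777
```

Call:
{"name": "jog_arm", "arguments": {"motion": [{"dx":1.76,"dy":-3.4,"dz":0,"turn":0},{"dx":1.76,"dy":-3.4,"dz":0,"turn":0},{"dx":1.76,"dy":-3.4,"dz":0,"turn":0},{"dx":1.76,"dy":-3.4,"dz":0,"turn":0},{"dx":1.76,"dy":-3.4,"dz":0,"turn":0},{"dx":1.76,"dy":-3.4,"dz":0,"turn":0},{"dx":1.76,"dy":-3.4,"dz":0,"turn":0},{"dx":0,"dy":0,"dz":0,"turn":0},{"dx":0,"dy":0,"dz":0,"turn":0}]}}

```text
time: 1.98
tool_pos: [0.5715, -0.0434, 0.2307]
tcp_rot: [-2.273, -2.167, 0.001]
wrist_force: [-1.0, -0.2, -0.0]
width: 0.773
```

```bash
cat >> h.py <<'E'
def st():
    s=bot.read_state(); from scipy.spatial.transform import Rotation as R
    y=R.from_rotvec(s["tcp_rot"]).as_matrix(); print("t",round(s["time"],2),"pos",np.round(s["tool_pos"],4),"jawyaw",round(float(np.arctan2(y[1,1],y[0,1])),3),"z",np.round(y[:,2],3),"w",round(s["width"]*.0854,4),"F",np.round(s["wrist_force"],1),"q6",round(s["q"][5],2))
    return s
E
python3 - <<'E'
from h import *
for j in jars(): print(j)
for j in jars("side"): print("s",j)
st()
E
```

```text
(array([0.6658, 0.2107]), np.int32(445))
s (array([0.6647, 0.1572]), np.int32(119))
s (array([0.624 , 0.1722]), np.int32(81))
s (array([0.6275, 0.1345]), np.int32(82))
s (array([ 0.5707, -0.047 ]), np.int32(154))
s (array([ 0.4519, -0.0659]), np.int32(98))
s (array([ 0.5452, -0.1592]), np.int32(141))
s (array([ 0.4472, -0.1563]), np.int32(176))
t 2.08 pos [ 0.5706 -0.0412  0.2307] jawyaw -0.044 z [-0.001  0.001 -1.   ] w 0.0656 F [-0.3  0.7  0. ] q6 -0.07
```

Call:
{"name": "jog_arm", "arguments": {"motion": [{"dx":0.05,"dy":-0.4,"dz":-3.6,"turn":0},{"dx":0,"dy":0,"dz":-3.6,"turn":0},{"dx":0,"dy":0,"dz":-3.6,"turn":0},{"dx":0,"dy":0,"dz":-3.6,"turn":0},{"dx":0,"dy":0,"dz":-3.6,"turn":0},{"dx":0,"dy":0,"dz":-3.5,"turn":0},{"dx":0,"dy":0,"dz":0,"turn":0},{"dx":0,"dy":0,"dz":0,"turn":0}]}}

```text
time: 2.75
tool_pos: [0.5688, -0.0438, 0.0144]
tcp_rot: [-2.264, -2.171, 0.006]
wrist_force: [-0.1, -0.3, 1.1]
width: 0.772
```

Call:
{"name": "jog_arm", "arguments": {"motion": [{"dx":0,"dy":0,"dz":0,"turn":0},{"dx":0,"dy":0,"dz":0,"turn":0},{"dx":0,"dy":0,"dz":0,"turn":0},{"dx":0,"dy":0,"dz":0,"turn":0},{"dx":0,"dy":0,"dz":0,"turn":0},{"dx":0,"dy":0,"dz":0,"turn":0}], "fingers": 3.5, "grip_force": 25}}

```text
time: 3.25
tool_pos: [0.5745, -0.0456, 0.0196]
tcp_rot: [2.267, 2.169, 0.006]
wrist_force: [-0.6, 2.4, 7.4]
width: 0.505
```

Call:
{"name": "jog_arm", "arguments": {"motion": [{"dx":0,"dy":0,"dz":2,"turn":0},{"dx":0,"dy":0,"dz":3.6,"turn":0},{"dx":0,"dy":0,"dz":3.6,"turn":0},{"dx":0,"dy":0,"dz":3.6,"turn":0},{"dx":0,"dy":0,"dz":3.6,"turn":0},{"dx":0,"dy":0,"dz":3.6,"turn":0},{"dx":0,"dy":0,"dz":0,"turn":0}]}}

```text
time: 3.83
tool_pos: [0.5771, -0.0464, 0.2272]
tcp_rot: [2.26, 2.163, 0.017]
wrist_force: [0.7, 0.1, -0.4]
width: 0.504
```

Run:
```python
from h import *
for i in range(5): s=st(); cam("side")
print([ (j[0],j[1]) for j in jars("side")]); st()
```

```text
t 3.83 pos [ 0.5771 -0.0464  0.2272] jawyaw -0.044 z [ 0.017 -0.002 -1.   ] w 0.0431 F [ 0.7  0.1 -0.4] q6 -0.08
t 3.88 pos [ 0.5756 -0.0462  0.2236] jawyaw -0.044 z [ 0.013 -0.002 -1.   ] w 0.043 F [-0.1  0.3 -1.4] q6 -0.08
t 3.93 pos [ 0.5736 -0.046   0.2201] jawyaw -0.044 z [ 0.007 -0.001 -1.   ] w 0.0435 F [-0.8 -0.4 -2.3] q6 -0.08
t 3.98 pos [ 0.5719 -0.0457  0.2175] jawyaw -0.044 z [ 0.002 -0.    -1.   ] w 0.0428 F [-0.8  0.3 -1.7] q6 -0.08
t 4.03 pos [ 0.5709 -0.0456  0.2158] jawyaw -0.044 z [-0.001  0.    -1.   ] w 0.0432 F [ 0.1  0.1 -1.9] q6 -0.08
[(array([0.5654, 0.2856]), np.int32(68)), (array([0.5401, 0.1497]), np.int32(375)), (array([0.6151, 0.2429]), np.int32(87)), (array([0.6639, 0.1541]), np.int32(110)), (array([ 0.4517, -0.0664]), np.int32(103)), (array([ 0.5452, -0.1598]), np.int32(138)), (array([ 0.4473, -0.1568]), np.int32(179))]
t 4.13 pos [ 0.5702 -0.0455  0.2142] jawyaw -0.044 z [-0.004  0.    -1.   ] w 0.0427 F [ 0.1 -0.6 -1.6] q6 -0.08
```

Call:
{"name": "jog_arm", "arguments": {"motion": [{"dx":0.3,"dy":3.5,"dz":0,"turn":0},{"dx":0.3,"dy":3.9,"dz":0,"turn":0},{"dx":0.3,"dy":3.9,"dz":0,"turn":0},{"dx":0.3,"dy":3.9,"dz":0,"turn":0},{"dx":0.3,"dy":3.9,"dz":0,"turn":0},{"dx":0.3,"dy":3.9,"dz":0,"turn":0},{"dx":0.3,"dy":3.9,"dz":0,"turn":0},{"dx":0.3,"dy":3.9,"dz":0,"turn":0},{"dx":0.25,"dy":3.5,"dz":0,"turn":0},{"dx":0,"dy":0.8,"dz":0,"turn":0},{"dx":0,"dy":0,"dz":0,"turn":0},{"dx":0,"dy":0,"dz":0,"turn":0}]}}

```text
time: 5.13
tool_pos: [0.5973, 0.3049, 0.2142]
tcp_rot: [-2.268, -2.173, 0.006]
wrist_force: [0.0, -0.8, -2.9]
width: 0.505
```

Call:
{"name": "jog_arm", "arguments": {"motion": [{"dx":0,"dy":0,"dz":-3,"turn":0},{"dx":0,"dy":0,"dz":-3,"turn":0},{"dx":0,"dy":0,"dz":-3,"turn":0},{"dx":0,"dy":0,"dz":-2,"turn":0},{"dx":0,"dy":0,"dz":-1,"turn":0},{"dx":0,"dy":0,"dz":0,"turn":0},{"dx":0,"dy":0,"dz":0,"turn":0},{"dx":0,"dy":0,"dz":0,"turn":0},{"dx":0,"dy":0,"dz":0,"turn":0}]}}

```text
time: 5.88
tool_pos: [0.6, 0.3057, 0.0989]
tcp_rot: [2.269, 2.171, 0.006]
wrist_force: [-0.1, -1.6, -0.9]
width: 0.506
```

Run:
```python
from h import *
p,d=cam("side"); save("s1.png",p,(180,100,380,250),3.9); st()
```

```text
t 5.93 pos [0.5998 0.3058 0.0988] jawyaw -0.044 z [ 0.004  0.002 -1.   ] w 0.0433 F [ 0.4 -0.4 -0.8] q6 0.48
```

View pics/s1.png

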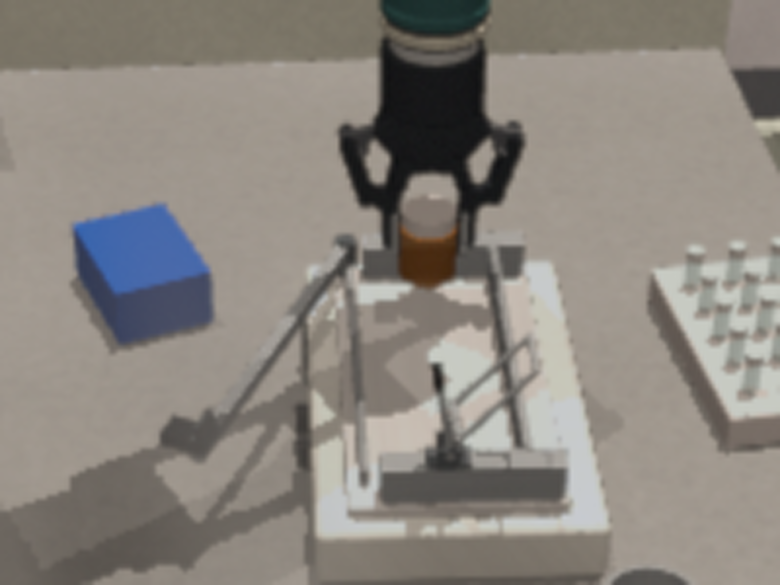

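The crop shows the jar held upright over the tray's left end at (428,240), clear of the rail and both walls.

Call:
{"name": "jog_arm", "arguments": {"motion": [{"dx":-0.2,"dy":0,"dz":-0.8,"turn":0},{"dx":0,"dy":0,"dz":-0.8,"turn":0},{"dx":0,"dy":0,"dz":-0.6,"turn":0},{"dx":0,"dy":0,"dz":0,"turn":0},{"dx":0,"dy":0,"dz":0,"turn":0},{"dx":0,"dy":0,"dz":0,"turn":0},{"dx":0,"dy":0,"dz":0,"turn":0},{"dx":0,"dy":0,"dz":0,"turn":0}]}}

```text
time: 6.6
tool_pos: [0.596, 0.3055, 0.0739]
tcp_rot: [-2.269, -2.172, 0.001]
wrist_force: [-1.4, 1.1, 0.5]
width: 0.508
```

Call:
{"name": "jog_arm", "arguments": {"motion": [{"dx":0,"dy":0,"dz":-0.25,"turn":0},{"dx":0,"dy":0,"dz":0,"turn":0},{"dx":0,"dy":0,"dz":0,"turn":0},{"dx":0,"dy":0,"dz":0,"turn":0}]}}

```text
time: 6.93
tool_pos: [0.596, 0.3055, 0.0738]
tcp_rot: [-2.269, -2.172, 0.0]
wrist_force: [-5.7, -1.6, 10.7]
width: 0.5
```

Call:
{"name": "jog_arm", "arguments": {"motion": [{"dx":0,"dy":0,"dz":0.2,"turn":0},{"dx":0,"dy":0,"dz":0,"turn":0},{"dx":0,"dy":0,"dz":0,"turn":0},{"dx":0,"dy":0,"dz":0,"turn":0}], "fingers": 6.0}}

```text
time: 7.27
tool_pos: [0.5962, 0.3053, 0.0733]
tcp_rot: [-2.27, -2.172, 0.001]
wrist_force: [0.8, -0.3, 0.1]
width: 0.704
```

Call:
{"name": "jog_arm", "arguments": {"motion": [{"dx":0,"dy":0,"dz":2,"turn":0},{"dx":0,"dy":0,"dz":3.5,"turn":0},{"dx":0,"dy":0,"dz":3.5,"turn":0},{"dx":0,"dy":0,"dz":3.5,"turn":0},{"dx":0,"dy":0,"dz":1.5,"turn":0},{"dx":-0.8,"dy":-4,"dz":0,"turn":0},{"dx":-0.8,"dy":-4,"dz":0,"turn":0},{"dx":-0.8,"dy":-4,"dz":0,"turn":0},{"dx":-0.8,"dy":-4,"dz":0,"turn":0},{"dx":-0.8,"dy":-4,"dz":0,"turn":0},{"dx":-0.8,"dy":-4,"dz":0,"turn":0},{"dx":-0.8,"dy":-4,"dz":0,"turn":0}]}}

```text
time: 8.27
tool_pos: [0.5394, 0.0237, 0.2135]
tcp_rot: [2.269, 2.172, -0.0]
wrist_force: [0.1, -0.3, -1.4]
width: 0.704
```

Run:
```python
from h import *
for n in("top","side"): print(n,[(j[0].tolist(),int(j[1])) for j in jars(n)])
p,d=cam("top"); w=cloud("top",d)
def traycaps(p,w,n="top"):
    hsv=cv2.cvtColor(p,cv2.COLOR_RGB2HSV)
    m=((hsv[...,1]<40)&(hsv[...,2]>150)&(abs(w[...,2]-.113)<.006)).astype(np.uint8)
    k,l,s,c=cv2.connectedComponentsWithStats(m)
    return [(np.round(ray(n,*c[j],.113)[:2],4),s[j,4]) for j in range(1,k) if s[j,4]>40]
print(traycaps(p,w)); st()
```

```text
top [([0.666, 0.2189], 424), ([0.5414, -0.1564], 151), ([0.4483, -0.1561], 154)]
side [([0.6665, 0.212], 223), ([0.624, 0.2325], 204), ([0.624, 0.1732], 81), ([0.6273, 0.1351], 82), ([0.5416, -0.1575], 186), ([0.4481, -0.1576], 188)]
[(array([0.5954, 0.3042]), np.int32(153))]
t 8.42 pos [0.5396 0.0227 0.2135] jawyaw -0.049 z [-0. -0. -1.] w 0.0596 F [-0.   0.3  0.2] q6 0.05
```

Run:
```python
from h import *
p,d=cam("side"); save("s2.png",p,(150,150,410,350),3)
```

View pics/s2.png

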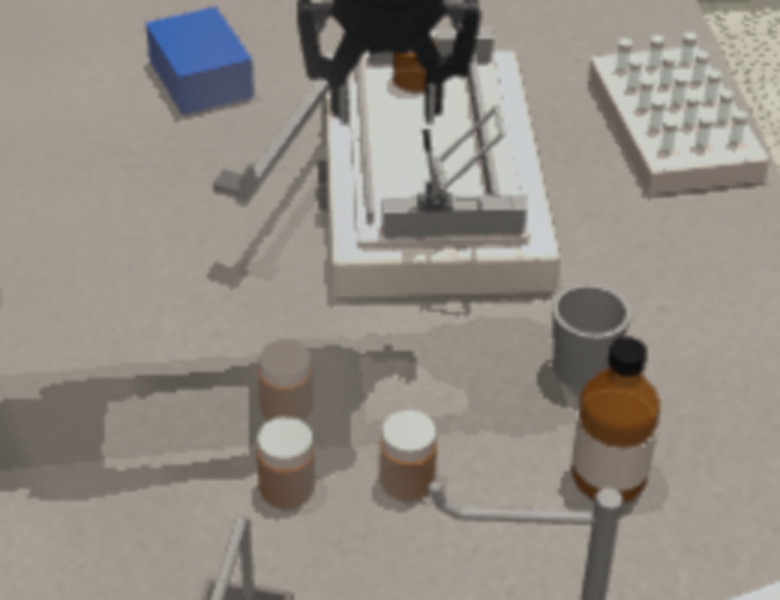

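The jar at (285,360) is still there, only shadowed by the arm, and jar 1 stands in the tray. Next is jar 2.

Call:
{"name": "jog_arm", "arguments": {"motion": [{"dx":0.2,"dy":-3.5,"dz":0,"turn":0},{"dx":0,"dy":-3.6,"dz":0,"turn":0},{"dx":0,"dy":-3.6,"dz":0,"turn":0},{"dx":0,"dy":-3.6,"dz":0,"turn":0},{"dx":0,"dy":-3.6,"dz":0,"turn":0},{"dx":0,"dy":0,"dz":0,"turn":0},{"dx":0,"dy":0,"dz":-3.2,"turn":0},{"dx":0,"dy":0,"dz":-3.2,"turn":0},{"dx":0,"dy":0,"dz":-3.2,"turn":0},{"dx":0,"dy":0,"dz":0,"turn":0},{"dx":0,"dy":0,"dz":0,"turn":0},{"dx":0,"dy":0,"dz":0,"turn":0}], "fingers": 6.6}}

```text
time: 9.47
tool_pos: [0.5436, -0.1528, 0.1191]
tcp_rot: [2.267, 2.173, 0.001]
wrist_force: [-0.2, -0.5, 0.7]
width: 0.774
```

Call:
{"name": "jog_arm", "arguments": {"motion": [{"dx":-0.1,"dy":-0.35,"dz":-3.5,"turn":0},{"dx":0,"dy":0,"dz":-3.5,"turn":0},{"dx":0,"dy":0,"dz":-2.9,"turn":0},{"dx":0,"dy":0,"dz":-0.4,"turn":0},{"dx":0,"dy":0,"dz":0,"turn":0},{"dx":0,"dy":0,"dz":0,"turn":0},{"dx":0,"dy":0,"dz":0,"turn":0}]}}

```text
time: 10.05
tool_pos: [0.5442, -0.1579, 0.0181]
tcp_rot: [2.266, 2.169, 0.004]
wrist_force: [0.4, 0.8, 0.3]
width: 0.773
```

Call:
{"name": "jog_arm", "arguments": {"motion": [{"dx":0,"dy":0,"dz":0,"turn":0},{"dx":0,"dy":0,"dz":0,"turn":0},{"dx":0,"dy":0,"dz":0,"turn":0},{"dx":0,"dy":0,"dz":0,"turn":0},{"dx":0,"dy":0,"dz":0,"turn":0},{"dx":0,"dy":0,"dz":0,"turn":0}], "fingers": 3.5}}

```text
time: 10.55
tool_pos: [0.5431, -0.1577, 0.0171]
tcp_rot: [2.267, 2.17, 0.003]
wrist_force: [-1.0, 0.9, 6.8]
width: 0.508
```

Call:
{"name": "jog_arm", "arguments": {"motion": [{"dx":0,"dy":0,"dz":2,"turn":0},{"dx":0,"dy":0,"dz":3.6,"turn":0},{"dx":0,"dy":0,"dz":3.6,"turn":0},{"dx":0,"dy":0,"dz":3.6,"turn":0},{"dx":0,"dy":0,"dz":3.6,"turn":0},{"dx":0,"dy":0,"dz":3.6,"turn":0},{"dx":0,"dy":0,"dz":0,"turn":0},{"dx":0,"dy":0,"dz":0,"turn":0},{"dx":0,"dy":0,"dz":0,"turn":0},{"dx":0,"dy":0,"dz":0,"turn":0},{"dx":0,"dy":0,"dz":0,"turn":0}]}}

```text
time: 11.47
tool_pos: [0.5398, -0.1566, 0.2125]
tcp_rot: [-2.267, -2.17, 0.003]
wrist_force: [0.6, -0.3, -1.2]
width: 0.502
```

Call:
{"name": "jog_arm", "arguments": {"motion": [{"dx":0.5,"dy":3.73,"dz":0,"turn":0},{"dx":0.5,"dy":3.73,"dz":0,"turn":0},{"dx":0.5,"dy":3.73,"dz":0,"turn":0},{"dx":0.5,"dy":3.73,"dz":0,"turn":0},{"dx":0.5,"dy":3.73,"dz":0,"turn":0},{"dx":0.5,"dy":3.73,"dz":0,"turn":0},{"dx":0.5,"dy":3.73,"dz":0,"turn":0},{"dx":0.5,"dy":3.73,"dz":0,"turn":0},{"dx":0.5,"dy":3.73,"dz":0,"turn":0},{"dx":0.5,"dy":3.73,"dz":0,"turn":0},{"dx":0.5,"dy":3.73,"dz":0,"turn":0},{"dx":0,"dy":0,"dz":0,"turn":0}]}}

```text
time: 12.47
tool_pos: [0.5956, 0.2596, 0.2126]
tcp_rot: [-2.262, -2.175, -0.0]
wrist_force: [0.0, -0.7, -1.1]
width: 0.507
```

Call:
{"name": "jog_arm", "arguments": {"motion": [{"dx":0,"dy":0,"dz":0,"turn":0},{"dx":0,"dy":0,"dz":0,"turn":0},{"dx":0,"dy":0,"dz":-3.5,"turn":0},{"dx":0,"dy":0,"dz":-3.5,"turn":0},{"dx":0,"dy":0,"dz":-2,"turn":0},{"dx":0,"dy":0,"dz":0,"turn":0},{"dx":0,"dy":0,"dz":0,"turn":0},{"dx":0,"dy":0,"dz":0,"turn":0},{"dx":0,"dy":0,"dz":0,"turn":0}]}}

```text
time: 13.22
tool_pos: [0.5981, 0.2531, 0.1275]
tcp_rot: [2.269, 2.17, 0.006]
wrist_force: [0.4, -0.4, -1.0]
width: 0.506
```

Call:
{"name": "jog_arm", "arguments": {"motion": [{"dx":0,"dy":0,"dz":-2,"turn":0},{"dx":0,"dy":0,"dz":-1.5,"turn":0},{"dx":0,"dy":0,"dz":-1,"turn":0},{"dx":0,"dy":0,"dz":-0.3,"turn":0},{"dx":0,"dy":0,"dz":0,"turn":0},{"dx":0,"dy":0,"dz":0,"turn":0},{"dx":0,"dy":0,"dz":0,"turn":0},{"dx":0,"dy":0,"dz":0,"turn":0},{"dx":0,"dy":0,"dz":0,"turn":0}]}}

```text
time: 13.97
tool_pos: [0.5969, 0.2535, 0.0778]
tcp_rot: [2.269, 2.172, 0.002]
wrist_force: [-0.5, 0.1, -1.3]
width: 0.505
```

Call:
{"name": "jog_arm", "arguments": {"motion": [{"dx":-0.1,"dy":0,"dz":-0.3,"turn":0},{"dx":0,"dy":0,"dz":0,"turn":0},{"dx":0,"dy":0,"dz":0,"turn":0},{"dx":0,"dy":0,"dz":0,"turn":0},{"dx":0,"dy":0,"dz":0,"turn":0}]}}

```text
time: 14.38
tool_pos: [0.5952, 0.2532, 0.0737]
tcp_rot: [-2.27, -2.172, 0.0]
wrist_force: [0.8, -0.8, -1.1]
width: 0.503
```

Call:
{"name": "jog_arm", "arguments": {"motion": [{"dx":0,"dy":0,"dz":-0.2,"turn":0},{"dx":0,"dy":0,"dz":0,"turn":0},{"dx":0,"dy":0,"dz":0,"turn":0},{"dx":0,"dy":0,"dz":0,"turn":0}]}}

```text
time: 14.72
tool_pos: [0.5956, 0.2534, 0.0722]
tcp_rot: [2.27, 2.172, 0.001]
wrist_force: [0.7, 0.2, 1.4]
width: 0.508
```

Call:
{"name": "jog_arm", "arguments": {"motion": [{"dx":0,"dy":0,"dz":0,"turn":0},{"dx":0,"dy":0,"dz":0,"turn":0},{"dx":0,"dy":0,"dz":0,"turn":0},{"dx":0,"dy":0,"dz":2,"turn":0},{"dx":0,"dy":0,"dz":3.5,"turn":0},{"dx":0,"dy":0,"dz":3.5,"turn":0},{"dx":0,"dy":0,"dz":3.5,"turn":0},{"dx":0,"dy":0,"dz":1.6,"turn":0},{"dx":-1.6,"dy":-3.6,"dz":0,"turn":0},{"dx":-1.6,"dy":-3.6,"dz":0,"turn":0},{"dx":-1.6,"dy":-3.6,"dz":0,"turn":0},{"dx":-1.6,"dy":-3.6,"dz":0,"turn":0}], "fingers": 6.0}}

```text
time: 15.72
tool_pos: [0.5303, 0.108, 0.2127]
tcp_rot: [2.268, 2.173, -0.0]
wrist_force: [-1.1, -0.8, 0.6]
width: 0.705
```

Call:
{"name": "jog_arm", "arguments": {"motion": [{"dx":-1.6,"dy":-3.6,"dz":0,"turn":0},{"dx":-1.6,"dy":-3.6,"dz":0,"turn":0},{"dx":-1.6,"dy":-3.6,"dz":0,"turn":0},{"dx":-1.6,"dy":-3.6,"dz":0,"turn":0},{"dx":-1.6,"dy":-3.7,"dz":0,"turn":0},{"dx":0,"dy":0,"dz":-3,"turn":0},{"dx":0,"dy":0,"dz":-3,"turn":0},{"dx":0,"dy":0,"dz":-3,"turn":0},{"dx":0,"dy":0,"dz":0,"turn":0},{"dx":0,"dy":0,"dz":0,"turn":0},{"dx":0,"dy":0,"dz":0,"turn":0},{"dx":0,"dy":0,"dz":0,"turn":0}], "fingers": 6.6}}

```text
time: 16.72
tool_pos: [0.4531, -0.072, 0.125]
tcp_rot: [2.267, 2.17, 0.003]
wrist_force: [0.3, 0.4, -0.3]
width: 0.772
```

```bash
cat >> h.py <<'E'
def caps(n,zc,zt=.006,vmin=90):
    p,d=cam(n); w=cloud(n,d); hsv=cv2.cvtColor(p,cv2.COLOR_RGB2HSV)
    m=((hsv[...,1]<60)&(hsv[...,2]>vmin)&(abs(w[...,2]-zc)<zt)).astype(np.uint8)
    k,l,s,c=cv2.connectedComponentsWithStats(m)
    return [(np.round(ray(n,*c[j],zc)[:2],4).tolist(),int(s[j,4])) for j in range(1,k) if 60<s[j,4]<900]
E
python3 - <<'E'
from h import *
print(caps("side",.058),caps("top",.058),caps("top",.113)); st()
E
```

```text
[([1.483, 1.9531], 297), ([2.1173, 1.8614], 176), ([0.7669, 0.9513], 311), ([0.2918, 0.9514], 82), ([-0.0886, 0.95], 203), ([0.5779, 0.2241], 866), ([0.6689, 0.2903], 78), ([0.6642, 0.1553], 90), ([0.6287, 0.1353], 71), ([0.5921, 0.0657], 149), ([0.4517, -0.0749], 183), ([0.4482, -0.1582], 208), ([0.6915, -0.1858], 98)] [([0.6663, 0.2264], 309)] [([0.5948, 0.3038], 150), ([0.5945, 0.2535], 149), ([0.3958, -0.2862], 91)]
t 16.87 pos [ 0.4528 -0.0719  0.1246] jawyaw -0.043 z [ 0.003 -0.001 -1.   ] w 0.0663 F [ 0.4  0.1 -0.9] q6 -0.17
```

Call:
{"name": "jog_arm", "arguments": {"motion": [{"dx":-0.1,"dy":-0.1,"dz":-3.5,"turn":0},{"dx":0,"dy":0,"dz":-3.5,"turn":0},{"dx":0,"dy":0,"dz":-3,"turn":0},{"dx":0,"dy":0,"dz":-0.8,"turn":0},{"dx":0,"dy":0,"dz":0,"turn":0},{"dx":0,"dy":0,"dz":0,"turn":0},{"dx":0,"dy":0,"dz":0,"turn":0}]}}

```text
time: 17.45
tool_pos: [0.4524, -0.0732, 0.0169]
tcp_rot: [2.267, 2.17, 0.003]
wrist_force: [-0.6, -0.5, 0.6]
width: 0.773
```

Call:
{"name": "jog_arm", "arguments": {"motion": [{"dx":0,"dy":0,"dz":0,"turn":0},{"dx":0,"dy":0,"dz":0,"turn":0},{"dx":0,"dy":0,"dz":0,"turn":0},{"dx":0,"dy":0,"dz":0,"turn":0},{"dx":0,"dy":0,"dz":0,"turn":0},{"dx":0,"dy":0,"dz":0,"turn":0}], "fingers": 3.5}}

```text
time: 17.95
tool_pos: [0.4522, -0.0732, 0.0169]
tcp_rot: [2.267, 2.17, 0.003]
wrist_force: [-0.1, 0.5, 6.2]
width: 0.508
```

Call:
{"name": "jog_arm", "arguments": {"motion": [{"dx":0,"dy":0,"dz":2,"turn":0},{"dx":0,"dy":0,"dz":3.6,"turn":0},{"dx":0,"dy":0,"dz":3.6,"turn":0},{"dx":0,"dy":0,"dz":3.6,"turn":0},{"dx":0,"dy":0,"dz":3.6,"turn":0},{"dx":0,"dy":0,"dz":3.6,"turn":0},{"dx":0,"dy":0,"dz":0,"turn":0},{"dx":0,"dy":0,"dz":0,"turn":0},{"dx":0,"dy":0,"dz":0,"turn":0},{"dx":0,"dy":0,"dz":0,"turn":0},{"dx":0,"dy":0,"dz":0,"turn":0}]}}

```text
time: 18.87
tool_pos: [0.4489, -0.0725, 0.2129]
tcp_rot: [-2.268, -2.17, 0.003]
wrist_force: [-0.2, 0.9, -0.1]
width: 0.501
```

Call:
{"name": "jog_arm", "arguments": {"motion": [{"dx":1.8,"dy":3.43,"dz":0,"turn":0},{"dx":1.8,"dy":3.43,"dz":0,"turn":0},{"dx":1.8,"dy":3.43,"dz":0,"turn":0},{"dx":1.8,"dy":3.43,"dz":0,"turn":0},{"dx":1.8,"dy":3.43,"dz":0,"turn":0},{"dx":1.8,"dy":3.43,"dz":0,"turn":0},{"dx":1.8,"dy":3.43,"dz":0,"turn":0},{"dx":1.8,"dy":3.43,"dz":0,"turn":0},{"dx":0,"dy":0,"dz":0,"turn":0},{"dx":0,"dy":0,"dz":0,"turn":0},{"dx":0,"dy":0,"dz":0,"turn":0},{"dx":0,"dy":0,"dz":0,"turn":0}]}}

```text
time: 19.87
tool_pos: [0.5932, 0.2004, 0.2136]
tcp_rot: [-2.27, -2.171, 0.004]
wrist_force: [0.2, -0.0, -0.7]
width: 0.504
```

Call:
{"name": "jog_arm", "arguments": {"motion": [{"dx":0,"dy":0,"dz":-3.5,"turn":0},{"dx":0,"dy":0,"dz":-3.5,"turn":0},{"dx":0,"dy":0,"dz":-3,"turn":0},{"dx":0,"dy":0,"dz":-2,"turn":0},{"dx":0,"dy":0,"dz":-1.2,"turn":0},{"dx":0,"dy":0,"dz":-0.7,"turn":0},{"dx":0,"dy":0,"dz":0,"turn":0},{"dx":0,"dy":0,"dz":0,"turn":0},{"dx":0,"dy":0,"dz":0,"turn":0},{"dx":0,"dy":0,"dz":0,"turn":0},{"dx":0,"dy":0,"dz":0,"turn":0}]}}

```text
time: 20.78
tool_pos: [0.5954, 0.202, 0.0775]
tcp_rot: [2.269, 2.171, 0.004]
wrist_force: [0.7, -0.7, -0.1]
width: 0.505
```

Call:
{"name": "jog_arm", "arguments": {"motion": [{"dx":-0.1,"dy":0,"dz":-0.3,"turn":0},{"dx":0,"dy":0,"dz":0,"turn":0},{"dx":0,"dy":0,"dz":0,"turn":0},{"dx":0,"dy":0,"dz":0,"turn":0},{"dx":0,"dy":0,"dz":-0.1,"turn":0},{"dx":0,"dy":0,"dz":0,"turn":0},{"dx":0,"dy":0,"dz":0,"turn":0}]}}

```text
time: 21.37
tool_pos: [0.5934, 0.2017, 0.072]
tcp_rot: [2.27, 2.172, 0.0]
wrist_force: [-0.3, 0.2, 1.1]
width: 0.508
```

Call:
{"name": "jog_arm", "arguments": {"motion": [{"dx":0,"dy":0,"dz":0,"turn":0},{"dx":0,"dy":0,"dz":0,"turn":0},{"dx":0,"dy":0,"dz":0,"turn":0},{"dx":0,"dy":0,"dz":2,"turn":0},{"dx":0,"dy":0,"dz":3.5,"turn":0},{"dx":0,"dy":0,"dz":3.5,"turn":0},{"dx":0,"dy":0,"dz":3.5,"turn":0},{"dx":0,"dy":0,"dz":1.6,"turn":0},{"dx":-1.45,"dy":-3.58,"dz":0,"turn":0},{"dx":-1.45,"dy":-3.58,"dz":0,"turn":0},{"dx":-1.45,"dy":-3.58,"dz":0,"turn":0},{"dx":-1.45,"dy":-3.58,"dz":0,"turn":0}], "fingers": 6.0}}

```text
time: 22.37
tool_pos: [0.5345, 0.0573, 0.213]
tcp_rot: [2.268, 2.173, 0.0]
wrist_force: [0.6, -0.5, 0.8]
width: 0.701
```

Call:
{"name": "jog_arm", "arguments": {"motion": [{"dx":-1.45,"dy":-3.58,"dz":0,"turn":0},{"dx":-1.45,"dy":-3.58,"dz":0,"turn":0},{"dx":-1.45,"dy":-3.58,"dz":0,"turn":0},{"dx":-1.45,"dy":-3.58,"dz":0,"turn":0},{"dx":-1.45,"dy":-3.58,"dz":0,"turn":0},{"dx":-1.45,"dy":-3.58,"dz":0,"turn":0},{"dx":0,"dy":0,"dz":-4,"turn":0},{"dx":0,"dy":0,"dz":-4,"turn":0},{"dx":0,"dy":0,"dz":-1,"turn":0},{"dx":0,"dy":0,"dz":0,"turn":0},{"dx":0,"dy":0,"dz":0,"turn":0},{"dx":0,"dy":0,"dz":0,"turn":0}], "fingers": 6.6}}

```text
time: 23.37
tool_pos: [0.4501, -0.1566, 0.1249]
tcp_rot: [2.266, 2.171, 0.002]
wrist_force: [0.3, 0.0, 0.5]
width: 0.775
```

Run:
```python
from h import *
print([c for c in caps("side",.058) if c[0][1]<0],caps("top",.113)); st()
```

```text
[([0.4481, -0.1587], 214), ([0.6908, -0.1857], 96)] [([0.5945, 0.3038], 153), ([0.5945, 0.2535], 153), ([0.5927, 0.202], 151)]
t 23.47 pos [ 0.4504 -0.1567  0.1253] jawyaw -0.043 z [ 0.004 -0.002 -1.   ] w 0.066 F [-0.4  0.3  0.4] q6 -0.34
```

Call:
{"name": "jog_arm", "arguments": {"motion": [{"dx":-0.2,"dy":0,"dz":-3.5,"turn":0},{"dx":0,"dy":0,"dz":-3.5,"turn":0},{"dx":0,"dy":0,"dz":-3,"turn":0},{"dx":0,"dy":0,"dz":-0.9,"turn":0},{"dx":0,"dy":0,"dz":0,"turn":0},{"dx":0,"dy":0,"dz":0,"turn":0},{"dx":0,"dy":0,"dz":0,"turn":0}]}}

```text
time: 24.05
tool_pos: [0.4486, -0.1572, 0.0161]
tcp_rot: [2.267, 2.17, 0.003]
wrist_force: [1.1, -0.2, -0.0]
width: 0.77
```

Call:
{"name": "jog_arm", "arguments": {"motion": [{"dx":0,"dy":0,"dz":0,"turn":0},{"dx":0,"dy":0,"dz":0,"turn":0},{"dx":0,"dy":0,"dz":0,"turn":0},{"dx":0,"dy":0,"dz":0,"turn":0},{"dx":0,"dy":0,"dz":0,"turn":0},{"dx":0,"dy":0,"dz":0,"turn":0}], "fingers": 3.5}}

```text
time: 24.55
tool_pos: [0.4481, -0.1571, 0.0159]
tcp_rot: [2.267, 2.17, 0.003]
wrist_force: [-0.3, 0.0, 6.1]
width: 0.512
```

Call:
{"name": "jog_arm", "arguments": {"motion": [{"dx":0,"dy":0,"dz":2,"turn":0},{"dx":0,"dy":0,"dz":3.6,"turn":0},{"dx":0,"dy":0,"dz":3.6,"turn":0},{"dx":0,"dy":0,"dz":3.6,"turn":0},{"dx":0,"dy":0,"dz":3.6,"turn":0},{"dx":0,"dy":0,"dz":3.6,"turn":0},{"dx":0,"dy":0,"dz":0,"turn":0},{"dx":0,"dy":0,"dz":0,"turn":0},{"dx":0,"dy":0,"dz":0,"turn":0},{"dx":0,"dy":0,"dz":0,"turn":0},{"dx":0,"dy":0,"dz":0,"turn":0}]}}

```text
time: 25.47
tool_pos: [0.4449, -0.1559, 0.2118]
tcp_rot: [-2.267, -2.17, 0.002]
wrist_force: [-0.5, -0.3, -0.8]
width: 0.507
```

Call:
{"name": "jog_arm", "arguments": {"motion": [{"dx":1.61,"dy":3.4,"dz":0,"turn":0},{"dx":1.61,"dy":3.4,"dz":0,"turn":0},{"dx":1.61,"dy":3.4,"dz":0,"turn":0},{"dx":1.61,"dy":3.4,"dz":0,"turn":0},{"dx":1.61,"dy":3.4,"dz":0,"turn":0},{"dx":1.61,"dy":3.4,"dz":0,"turn":0},{"dx":1.61,"dy":3.4,"dz":0,"turn":0},{"dx":1.61,"dy":3.4,"dz":0,"turn":0},{"dx":1.61,"dy":3.4,"dz":0,"turn":0},{"dx":0,"dy":0,"dz":0,"turn":0},{"dx":0,"dy":0,"dz":0,"turn":0},{"dx":0,"dy":0,"dz":0,"turn":0}]}}

```text
time: 26.47
tool_pos: [0.59, 0.1493, 0.2118]
tcp_rot: [-2.268, -2.172, 0.005]
wrist_force: [-0.8, -0.1, -0.5]
width: 0.507
```

Call:
{"name": "jog_arm", "arguments": {"motion": [{"dx":0,"dy":0.1,"dz":-3.5,"turn":0},{"dx":0,"dy":0,"dz":-3.5,"turn":0},{"dx":0,"dy":0,"dz":-3,"turn":0},{"dx":0,"dy":0,"dz":-2,"turn":0},{"dx":0,"dy":0,"dz":-1.2,"turn":0},{"dx":0,"dy":0,"dz":-0.7,"turn":0},{"dx":0,"dy":0,"dz":0,"turn":0},{"dx":0,"dy":0,"dz":0,"turn":0},{"dx":0,"dy":0,"dz":0,"turn":0},{"dx":0,"dy":0,"dz":0,"turn":0},{"dx":0,"dy":0,"dz":0,"turn":0}]}}

```text
time: 27.38
tool_pos: [0.5923, 0.1509, 0.0765]
tcp_rot: [2.269, 2.171, 0.004]
wrist_force: [0.6, 0.0, -0.9]
width: 0.503
```

Call:
{"name": "jog_arm", "arguments": {"motion": [{"dx":-0.1,"dy":0,"dz":-0.2,"turn":0},{"dx":0,"dy":0,"dz":0,"turn":0},{"dx":0,"dy":0,"dz":0,"turn":0},{"dx":0,"dy":0,"dz":0,"turn":0},{"dx":0,"dy":0,"dz":0,"turn":0},{"dx":0,"dy":0,"dz":0,"turn":0},{"dx":0,"dy":0,"dz":0,"turn":0}]}}

```text
time: 27.97
tool_pos: [0.5901, 0.1506, 0.0727]
tcp_rot: [-2.27, -2.172, 0.0]
wrist_force: [-0.0, 0.1, -1.0]
width: 0.507
```

Call:
{"name": "jog_arm", "arguments": {"motion": [{"dx":0,"dy":0,"dz":-0.12,"turn":0},{"dx":0,"dy":0,"dz":0,"turn":0},{"dx":0,"dy":0,"dz":0,"turn":0}]}}

```text
time: 28.22
tool_pos: [0.59, 0.1506, 0.0714]
tcp_rot: [-2.27, -2.172, 0.0]
wrist_force: [-0.2, -0.1, -1.0]
width: 0.506
```

Call:
{"name": "jog_arm", "arguments": {"motion": [{"dx":0,"dy":0,"dz":0,"turn":0},{"dx":0,"dy":0,"dz":0,"turn":0},{"dx":0,"dy":0,"dz":0,"turn":0},{"dx":0,"dy":0,"dz":2,"turn":0},{"dx":0,"dy":0,"dz":3.5,"turn":0},{"dx":0,"dy":0,"dz":3.5,"turn":0},{"dx":0,"dy":0,"dz":3.5,"turn":0},{"dx":-3.34,"dy":1,"dz":0,"turn":0},{"dx":-3.34,"dy":1,"dz":0,"turn":0},{"dx":-3.34,"dy":1,"dz":0,"turn":0},{"dx":-3.34,"dy":1,"dz":0,"turn":0},{"dx":-3.34,"dy":1.1,"dz":0,"turn":0}], "fingers": 6.0}}

```text
time: 29.22
tool_pos: [0.4217, 0.2017, 0.1968]
tcp_rot: [2.271, 2.171, 0.001]
wrist_force: [-1.1, 0.7, 0.1]
width: 0.701
```

Call:
{"name": "jog_arm", "arguments": {"motion": [{"dx":0,"dy":0,"dz":0,"turn":0},{"dx":0,"dy":0,"dz":0,"turn":0},{"dx":0,"dy":0,"dz":0,"turn":0},{"dx":0,"dy":0,"dz":0,"turn":0}], "fingers": 0}}

```text
time: 29.55
tool_pos: [0.4243, 0.2016, 0.1971]
tcp_rot: [2.27, 2.171, 0.002]
wrist_force: [0.8, -1.0, -1.0]
width: 0.137
```

Run:
```python
from h import *
print(caps("top",.113)); st()
p,d=cam("top"); save("t3.png",p,(150,140,350,300),3.9)
```

```text
[([0.595, 0.3039], 153), ([0.5947, 0.2536], 153), ([0.5922, 0.2022], 150), ([0.5889, 0.1509], 153)]
t 29.6 pos [0.4244 0.2015 0.1969] jawyaw -0.045 z [ 0.001  0.    -1.   ] w 0.0041 F [-0.5  0.2 -0.3] q6 0.44
```

View pics/t3.png

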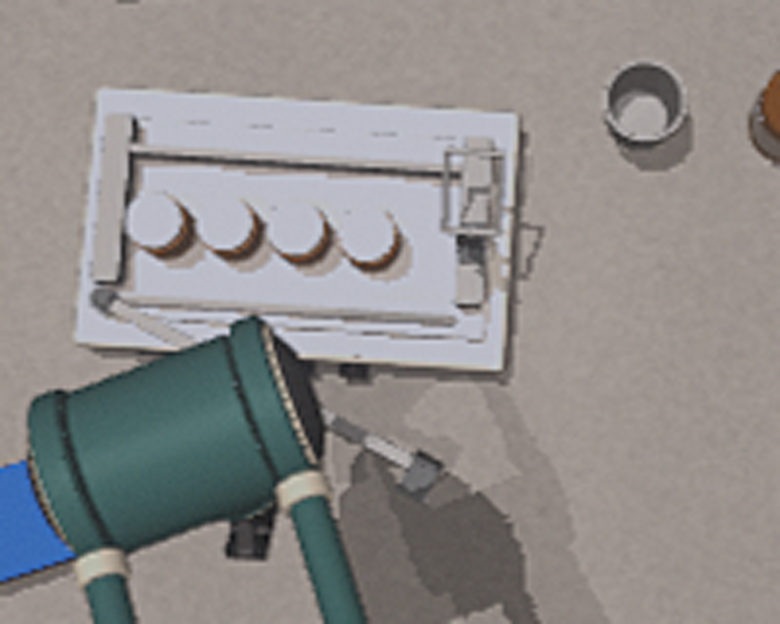

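All four jars stand in the tray (caps at (160,222) to (370,238)) and the bar is still open to the keeper at (422,475). Next I lower in front of the bar and push it shut.

Call:
{"name": "jog_arm", "arguments": {"motion": [{"dx":-0.2,"dy":0,"dz":-3.5,"turn":0},{"dx":0,"dy":0,"dz":-3.5,"turn":0},{"dx":0,"dy":0,"dz":-3.5,"turn":0},{"dx":0,"dy":0,"dz":-1.9,"turn":0},{"dx":0,"dy":0,"dz":0,"turn":0},{"dx":0,"dy":0,"dz":0,"turn":0},{"dx":0,"dy":0,"dz":0,"turn":0},{"dx":0,"dy":0,"dz":0,"turn":0},{"dx":0,"dy":0,"dz":0,"turn":0}]}}

```text
time: 30.4
tool_pos: [0.423, 0.2023, 0.0746]
tcp_rot: [2.269, 2.171, 0.006]
wrist_force: [-0.0, 0.4, 0.1]
width: -0.002
```

Call:
{"name": "jog_arm", "arguments": {"motion": [{"dx":1,"dy":-0.4,"dz":0,"turn":0},{"dx":1,"dy":-0.4,"dz":0,"turn":0},{"dx":1,"dy":-0.4,"dz":0,"turn":0},{"dx":1,"dy":-0.4,"dz":0,"turn":0},{"dx":1,"dy":-0.4,"dz":0,"turn":0},{"dx":1,"dy":-0.4,"dz":0,"turn":0},{"dx":0.8,"dy":-0.4,"dz":0,"turn":0},{"dx":0.8,"dy":-0.4,"dz":0,"turn":0},{"dx":0.5,"dy":-0.3,"dz":0,"turn":0},{"dx":0,"dy":0,"dz":0,"turn":0},{"dx":0,"dy":0,"dz":0,"turn":0},{"dx":0,"dy":0,"dz":0,"turn":0}]}}

```text
time: 31.4
tool_pos: [0.5017, 0.1665, 0.0723]
tcp_rot: [-2.27, -2.172, 0.001]
wrist_force: [-0.2, 1.5, 0.6]
width: 0.002
```

Call:
{"name": "jog_arm", "arguments": {"motion": [{"dx":0.4,"dy":0,"dz":0,"turn":0},{"dx":0.4,"dy":0,"dz":0,"turn":0},{"dx":0.4,"dy":0,"dz":0,"turn":0},{"dx":0.2,"dy":0,"dz":0,"turn":0},{"dx":0,"dy":0,"dz":0,"turn":0},{"dx":0,"dy":0,"dz":0,"turn":0},{"dx":0,"dy":0,"dz":0,"turn":0}]}}

```text
time: 31.98
tool_pos: [0.5156, 0.1667, 0.0725]
tcp_rot: [-2.269, -2.172, 0.001]
wrist_force: [-3.2, 0.2, 1.8]
width: 0.003
```

Call:
{"name": "jog_arm", "arguments": {"motion": [{"dx":0.3,"dy":0,"dz":0,"turn":0},{"dx":0,"dy":0,"dz":0,"turn":0},{"dx":0,"dy":0,"dz":0,"turn":0},{"dx":0,"dy":0,"dz":0,"turn":0}]}}

```text
time: 32.32
tool_pos: [0.5159, 0.1667, 0.0723]
tcp_rot: [-2.267, -2.169, 0.008]
wrist_force: [-11.7, 0.6, 8.5]
width: 0.001
```

Run:
```python
from h import *
st(); p,d=cam("side"); save("s4.png",p,(200,140,360,260),4.8)
O=np.array([.5938,.2298]);yaw=-.0414
Rm=np.array([[np.cos(yaw),-np.sin(yaw)],[np.sin(yaw),np.cos(yaw)]])
for n in("side","top"):
    p,d=cam(n); w=cloud(n,d); L=(w[...,:2]-O)@Rm
    q=(abs(w[...,2]-.085)<.004)&(abs(L[...,0]+.058)<.03)&(L[...,1]<.09)&(L[...,1]>-.14)
    a=L[q]; print(n,len(a)); 
    if len(a)>10: print(np.polyfit(a[:,1],a[:,0],1), np.median(a[:,0]))
```

```text
t 32.32 pos [0.5159 0.1667 0.0723] jawyaw -0.044 z [-0.007 -0.    -1.   ] w 0.0001 F [-11.7   0.6   8.5] q6 0.31
side 98
[-0.02287799 -0.06375177] -0.05891601244960522
top 48
[-0.00384833 -0.05814813] -0.057991476164091824
```

View pics/s4.png

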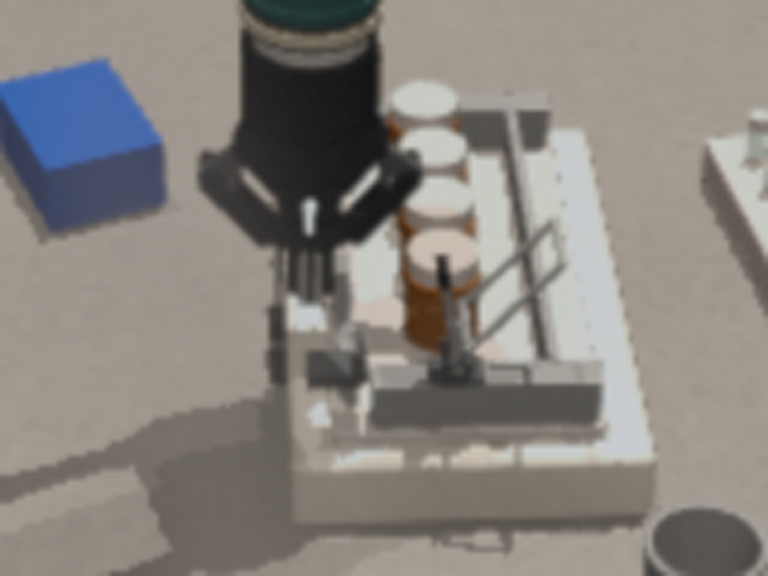

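The bar is shut: it resists 11.7 N against its stop, and the keeper plate sits beside the right rail at (335,365). The loop still leans back to (555,245). I'll go behind the loop next.

Call:
{"name": "jog_arm", "arguments": {"motion": [{"dx":-1.2,"dy":0,"dz":0,"turn":0},{"dx":0,"dy":0,"dz":3.5,"turn":0},{"dx":0,"dy":0,"dz":3.5,"turn":0},{"dx":0,"dy":0,"dz":3.5,"turn":0},{"dx":0,"dy":0,"dz":3.5,"turn":0},{"dx":0,"dy":0,"dz":3.5,"turn":0},{"dx":3.5,"dy":-1.92,"dz":0,"turn":0},{"dx":3.5,"dy":-1.92,"dz":0,"turn":0},{"dx":3.5,"dy":-1.92,"dz":0,"turn":0},{"dx":3.5,"dy":-1.92,"dz":0,"turn":0},{"dx":3.5,"dy":-1.92,"dz":0,"turn":0},{"dx":0,"dy":0,"dz":0,"turn":0}]}}

```text
time: 33.47
tool_pos: [0.6878, 0.0663, 0.246]
tcp_rot: [2.27, 2.165, 0.002]
wrist_force: [-0.3, 0.7, -1.6]
width: 0.0
```

```bash
cat >> h.py <<'E'
O=np.array([.5938,.2298]);yaw=-.0414
Rm=np.array([[np.cos(yaw),-np.sin(yaw)],[np.sin(yaw),np.cos(yaw)]])
def local(n):
    p,d=cam(n); w=cloud(n,d); L=(w[...,:2]-O)@Rm; return p,np.dstack([L,w[...,2]])
def gate():
    p,L=local("top"); q=(abs(L[...,2]-.085)<.006)&(abs(L[...,0]+.058)<.03)&(L[...,1]<.09)&(L[...,1]>-.14)
    print("gate",q.sum(),np.polyfit(L[q][:,1],L[q][:,0],1))
def latch():
    for n in("top","side"):
        p,L=local(n); q=(L[...,2]>.09)&(abs(L[...,0])<.1)&(abs(L[...,1]+.155)<.027)&(L[...,2]<.2)
        a=L[q]; a=a[np.argsort(a[:,0])]; print(n,len(a),np.round(a[::max(1,len(a)//24)]*1e3).tolist())
E
python3 - <<'E'
from h import *
print(caps("top",.113)); gate(); latch(); st()
E
```

```text
[([0.595, 0.3037], 156), ([0.5943, 0.2535], 149), ([0.5921, 0.2024], 156), ([0.3907, -0.304], 62)]
gate 191 [-0.00094406 -0.05818446]
top 44 [[40.0, -134.0, 162.0], [41.0, -137.0, 158.0], [42.0, -172.0, 163.0], [42.0, -175.0, 164.0], [43.0, -134.0, 163.0], [43.0, -137.0, 160.0], [45.0, -175.0, 166.0], [45.0, -134.0, 165.0], [45.0, -137.0, 166.0], [45.0, -172.0, 163.0], [47.0, -172.0, 170.0], [47.0, -134.0, 167.0], [47.0, -137.0, 168.0], [48.0, -174.0, 164.0], [48.0, -174.0, 175.0], [49.0, -169.0, 170.0], [49.0, -137.0, 172.0], [49.0, -147.0, 175.0], [49.0, -134.0, 170.0], [50.0, -139.0, 171.0], [50.0, -150.0, 174.0], [50.0, -142.0, 170.0], [50.0, -161.0, 177.0], [50.0, -155.0, 175.0], [50.0, -172.0, 166.0], [50.0, -145.0, 171.0], [50.0, -153.0, 171.0], [51.0, -174.0, 177.0], [51.0, -158.0, 171.0], [51.0, -166.0, 173.0], [51.0, -163.0, 172.0], [51.0, -134.0, 174.0], [51.0, -171.0, 173.0], [52.0, -142.0, 174.0], [52.0, -139.0, 173.0], [52.0, -153.0, 177.0], [52.0, -145.0, 173.0], [52.0, -169.0, 167.0], [53.0, -136.0, 168.0], [53.0, -161.0, 176.0], [53.0, -147.0, 171.0], [53.0, -150.0, 171.0], [53.0, -155.0, 171.0], [54.0, -158.0, 171.0]]
side 319 [[-79.0, -164.0, 94.0], [-74.0, -164.0, 90.0], [-68.0, -155.0, 93.0], [-63.0, -155.0, 93.0], [-58.0, -148.0, 90.0], [-53.0, -163.0, 96.0], [-51.0, -162.0, 95.0], [-11.0, -149.0, 158.0], [-7.0, -163.0, 91.0], [-6.0, -160.0, 140.0], [-3.0, -145.0, 100.0], [-2.0, -165.0, 95.0], [1.0, -156.0, 105.0], [3.0, -163.0, 94.0], [5.0, -164.0, 117.0], [7.0, -173.0, 115.0], [9.0, -170.0, 116.0], [16.0, -171.0, 133.0], [21.0, -168.0, 137.0], [27.0, -129.0, 142.0], [33.0, -173.0, 150.0], [38.0, -172.0, 158.0], [44.0, -133.0, 163.0], [49.0, -147.0, 170.0], [52.0, -172.0, 170.0]]
t 33.67 pos [0.6816 0.0709 0.2474] jawyaw -0.044 z [-0.  0. -1.] w 0.0001 F [-0.  -1.1  0.2] q6 0.11
```

Call:
{"name": "jog_arm", "arguments": {"motion": [{"dx":0,"dy":0,"dz":-3,"turn":0},{"dx":0,"dy":0,"dz":-3,"turn":0},{"dx":0,"dy":0,"dz":-2.2,"turn":0},{"dx":0,"dy":0,"dz":0,"turn":0},{"dx":0,"dy":0,"dz":0,"turn":0},{"dx":0,"dy":0,"dz":0,"turn":0},{"dx":0,"dy":0,"dz":0,"turn":0},{"dx":0,"dy":0,"dz":0,"turn":0},{"dx":0,"dy":0,"dz":0,"turn":0},{"dx":0,"dy":0,"dz":0,"turn":0}]}}

```text
time: 34.5
tool_pos: [0.6828, 0.0707, 0.167]
tcp_rot: [2.269, 2.171, 0.003]
wrist_force: [0.3, 0.7, -0.3]
width: -0.003
```

Call:
{"name": "jog_arm", "arguments": {"motion": [{"dx":-1.2,"dy":0.05,"dz":-0.1,"turn":0},{"dx":-1.2,"dy":0.05,"dz":0,"turn":0},{"dx":-1.2,"dy":0.05,"dz":0,"turn":0},{"dx":-1,"dy":0.05,"dz":0,"turn":0},{"dx":-0.8,"dy":0.05,"dz":0.1,"turn":0},{"dx":-0.8,"dy":0.05,"dz":0.3,"turn":0},{"dx":-0.8,"dy":0.05,"dz":0.3,"turn":0},{"dx":-0.8,"dy":0.05,"dz":0.2,"turn":0},{"dx":-0.5,"dy":0,"dz":0,"turn":0},{"dx":0,"dy":0,"dz":0,"turn":0},{"dx":0,"dy":0,"dz":0,"turn":0}]}}

```text
time: 35.42
tool_pos: [0.599, 0.0746, 0.1736]
tcp_rot: [2.27, 2.172, 0.0]
wrist_force: [0.3, 0.6, 0.2]
width: -0.002
```

Run:
```python
from h import *
st(); p,d=cam("side"); save("s5.png",p,(230,140,350,230),6.2)
```

```text
t 35.42 pos [0.599  0.0746 0.1736] jawyaw -0.044 z [ 0. -0. -1.] w -0.0002 F [0.3 0.6 0.2] q6 0.13
```

View pics/s5.png

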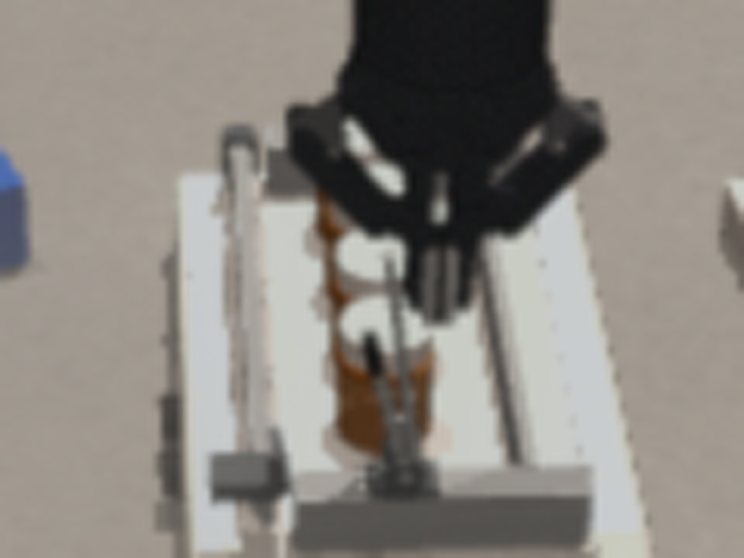

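The loop now stands upright at (393,265), with the lever just in front of it at (370,345). I'll push a little further so it falls.

Call:
{"name": "jog_arm", "arguments": {"motion": [{"dx":-0.5,"dy":0,"dz":0,"turn":0},{"dx":-0.5,"dy":0,"dz":0,"turn":0},{"dx":-0.5,"dy":0,"dz":0,"turn":0},{"dx":-0.5,"dy":0,"dz":0,"turn":0},{"dx":-0.5,"dy":0,"dz":0,"turn":0},{"dx":0,"dy":0,"dz":0,"turn":0},{"dx":0,"dy":0,"dz":0,"turn":0},{"dx":0,"dy":0,"dz":0,"turn":0},{"dx":0,"dy":0,"dz":0,"turn":0},{"dx":0,"dy":0,"dz":0,"turn":0}]}}

```text
time: 36.3
tool_pos: [0.5744, 0.0746, 0.1737]
tcp_rot: [2.27, 2.172, 0.0]
wrist_force: [0.6, 0.4, 0.6]
width: -0.002
```

Run:
```python
from h import *
st(); p,d=cam("side"); save("s6.png",p,(230,140,350,230),6.2); latch()
```

```text
t 36.3 pos [0.5744 0.0746 0.1737] jawyaw -0.044 z [ 0.  0. -1.] w -0.0002 F [0.6 0.4 0.6] q6 0.13
top 115 [[-80.0, -160.0, 97.0], [-78.0, -149.0, 93.0], [-77.0, -160.0, 92.0], [-75.0, -157.0, 96.0], [-72.0, -149.0, 93.0], [-71.0, -160.0, 92.0], [-69.0, -154.0, 96.0], [-69.0, -162.0, 95.0], [-68.0, -174.0, 93.0], [-67.0, -146.0, 99.0], [-67.0, -160.0, 101.0], [-66.0, -157.0, 93.0], [-65.0, -137.0, 98.0], [-64.0, -154.0, 95.0], [-63.0, -134.0, 99.0], [-61.0, -154.0, 99.0], [-60.0, -162.0, 94.0], [-57.0, -173.0, 100.0], [-54.0, -136.0, 104.0], [-52.0, -175.0, 105.0], [-49.0, -136.0, 105.0], [-47.0, -175.0, 110.0], [-43.0, -172.0, 101.0], [-40.0, -175.0, 102.0], [-35.0, -172.0, 108.0], [-32.0, -174.0, 103.0], [-30.0, -138.0, 110.0], [-27.0, -174.0, 110.0], [-24.0, -134.0, 110.0]]
side 383 [[-79.0, -166.0, 95.0], [-73.0, -150.0, 92.0], [-68.0, -150.0, 98.0], [-65.0, -134.0, 99.0], [-61.0, -151.0, 96.0], [-55.0, -151.0, 92.0], [-52.0, -132.0, 100.0], [-48.0, -165.0, 90.0], [-39.0, -135.0, 102.0], [-31.0, -170.0, 107.0], [-26.0, -172.0, 106.0], [-22.0, -159.0, 193.0], [-18.0, -135.0, 109.0], [-16.0, -158.0, 155.0], [-15.0, -167.0, 178.0], [-13.0, -148.0, 157.0], [-11.0, -158.0, 145.0], [-10.0, -166.0, 179.0], [-8.0, -167.0, 189.0], [-6.0, -144.0, 95.0], [-5.0, -160.0, 108.0], [-2.0, -161.0, 185.0], [-1.0, -166.0, 192.0], [1.0, -146.0, 116.0], [3.0, -159.0, 97.0], [6.0, -159.0, 97.0]]
```

View pics/s6.png

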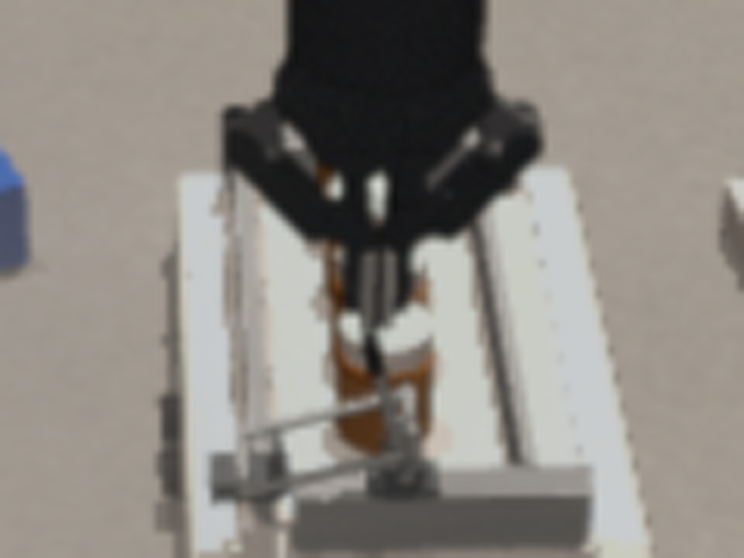

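The loop has fallen forward: its cross bar is on the keeper plate at (250,455), about 12 mm in front of the lip, and the lever is still up. Now I go to the front of the lever.

Call:
{"name": "jog_arm", "arguments": {"motion": [{"dx":0,"dy":0,"dz":1.5,"turn":0},{"dx":-2.2,"dy":0.1,"dz":0,"turn":0},{"dx":-2.3,"dy":0.1,"dz":0,"turn":0},{"dx":0,"dy":0,"dz":0,"turn":0},{"dx":0,"dy":0,"dz":-1.5,"turn":0},{"dx":0,"dy":0,"dz":-1.5,"turn":0},{"dx":0,"dy":0,"dz":-1,"turn":0},{"dx":0,"dy":0,"dz":0,"turn":0},{"dx":0,"dy":0,"dz":0,"turn":0},{"dx":0,"dy":0,"dz":0,"turn":0},{"dx":0,"dy":0,"dz":0,"turn":0},{"dx":0,"dy":0,"dz":0,"turn":0}]}}

```text
time: 37.45
tool_pos: [0.53, 0.0767, 0.1496]
tcp_rot: [2.269, 2.171, 0.002]
wrist_force: [0.4, -0.6, 0.5]
width: -0.001
```

Call:
{"name": "jog_arm", "arguments": {"motion": [{"dx":1.4,"dy":-0.05,"dz":0,"turn":0},{"dx":1.4,"dy":-0.05,"dz":0,"turn":0},{"dx":1.4,"dy":-0.05,"dz":0,"turn":0},{"dx":0.7,"dy":-0.03,"dz":-0.05,"turn":0},{"dx":0.7,"dy":-0.03,"dz":-0.05,"turn":0},{"dx":0.5,"dy":-0.02,"dz":-0.2,"turn":0},{"dx":0.5,"dy":-0.02,"dz":-0.2,"turn":0},{"dx":0.45,"dy":-0.02,"dz":-0.25,"turn":0},{"dx":0.45,"dy":-0.02,"dz":-0.25,"turn":0},{"dx":0,"dy":0,"dz":0,"turn":0},{"dx":0,"dy":0,"dz":0,"turn":0}]}}

```text
time: 38.37
tool_pos: [0.6039, 0.0736, 0.138]
tcp_rot: [-2.269, -2.172, 0.001]
wrist_force: [-0.4, -0.1, 1.2]
width: 0.0
```

Run:
```python
from h import *
st(); p,d=cam("side"); save("s7.png",p,(230,140,350,230),6.2)
```

```text
t 38.37 pos [0.6039 0.0736 0.138 ] jawyaw -0.044 z [-0.001 -0.    -1.   ] w 0.0 F [-0.4 -0.1  1.2] q6 0.12
```

View pics/s7.png

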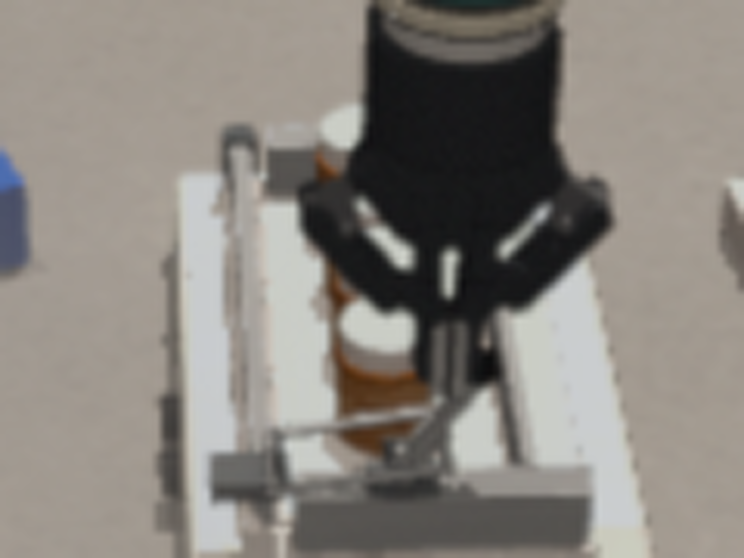

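The lever is down to about 0.85 rad with the finger at (450,375), and the loop has drawn up to the lip at (275,450). I'll continue round the arc.

Call:
{"name": "jog_arm", "arguments": {"motion": [{"dx":0.7,"dy":-0.03,"dz":-0.4,"turn":0},{"dx":0.5,"dy":-0.02,"dz":-0.6,"turn":0},{"dx":0.4,"dy":-0.02,"dz":-0.65,"turn":0},{"dx":0.3,"dy":-0.01,"dz":-0.7,"turn":0},{"dx":0.2,"dy":0,"dz":-0.75,"turn":0},{"dx":0.1,"dy":0,"dz":-0.8,"turn":0},{"dx":0,"dy":0,"dz":0,"turn":0},{"dx":0,"dy":0,"dz":0,"turn":0},{"dx":0,"dy":0,"dz":0,"turn":0},{"dx":0,"dy":0,"dz":0,"turn":0},{"dx":0,"dy":0,"dz":0,"turn":0}]}}

```text
time: 39.33
tool_pos: [0.6271, 0.0729, 0.1]
tcp_rot: [2.269, 2.171, 0.002]
wrist_force: [-1.2, 0.0, 5.8]
width: 0.001
```

Press slightly more, then lift off and check.

Call:
{"name": "jog_arm", "arguments": {"motion": [{"dx":0,"dy":0,"dz":-0.2,"turn":0},{"dx":0,"dy":0,"dz":0,"turn":0},{"dx":0,"dy":0,"dz":0,"turn":0},{"dx":0,"dy":0,"dz":0,"turn":0}]}}

```text
time: 39.67
tool_pos: [0.6272, 0.0729, 0.0999]
tcp_rot: [2.269, 2.171, 0.002]
wrist_force: [-4.7, -0.7, 16.0]
width: 0.002
```

Call:
{"name": "jog_arm", "arguments": {"motion": [{"dx":0,"dy":0,"dz":2,"turn":0},{"dx":0,"dy":0,"dz":3.5,"turn":0},{"dx":0,"dy":0,"dz":3.5,"turn":0},{"dx":0,"dy":0,"dz":3.5,"turn":0},{"dx":-2.5,"dy":-3,"dz":0.5,"turn":0},{"dx":-2.5,"dy":-3,"dz":0,"turn":0},{"dx":-2.5,"dy":-3,"dz":0,"turn":0},{"dx":-2.5,"dy":-3,"dz":0,"turn":0},{"dx":-2,"dy":-3,"dz":0,"turn":0},{"dx":-2,"dy":-3,"dz":0,"turn":0}]}}

```text
time: 40.5
tool_pos: [0.4846, -0.1081, 0.2265]
tcp_rot: [-2.269, -2.172, 0.001]
wrist_force: [0.9, -0.5, -0.0]
width: -0.001
```

Run:
```python
from h import *
st(); gate(); latch(); print(caps("top",.113))
p,d=cam("side"); w=cloud("side",d); save("s8.png",p,(170,130,400,400),2.2)
q=w[(w[...,2]>.105)&(w[...,2]<.125)&(w[...,0]>.3)&(w[...,0]<.52)&(w[...,1]<-.2)&(w[...,1]>-.45)]
print("handle side",len(q),np.round(q[np.argsort(q[:,1])][::max(1,len(q)//12)],3).tolist())
p,d=cam("top"); w=cloud("top",d)
q=w[(w[...,2]>.105)&(w[...,2]<.125)&(w[...,0]>.3)&(w[...,0]<.52)&(w[...,1]<-.2)&(w[...,1]>-.45)]
print("handle top",len(q),np.round(q[np.argsort(q[:,1])][::max(1,len(q)//12)],3).tolist())
```

```text
t 40.5 pos [ 0.4846 -0.1081  0.2265] jawyaw -0.043 z [-0.001  0.    -1.   ] w -0.0001 F [ 0.9 -0.5 -0. ] q6 -0.23
gate 270 [-0.00382029 -0.05798281]
top 319 [[-80.0, -158.0, 96.0], [-75.0, -157.0, 94.0], [-69.0, -160.0, 95.0], [-63.0, -156.0, 93.0], [-57.0, -159.0, 93.0], [-55.0, -162.0, 100.0], [-53.0, -159.0, 108.0], [-50.0, -153.0, 101.0], [-42.0, -135.0, 96.0], [-31.0, -174.0, 97.0], [-20.0, -173.0, 97.0], [-11.0, -175.0, 95.0], [-3.0, -161.0, 93.0], [1.0, -149.0, 102.0], [3.0, -135.0, 96.0], [7.0, -163.0, 101.0], [13.0, -160.0, 98.0], [17.0, -171.0, 95.0], [21.0, -136.0, 96.0], [25.0, -150.0, 93.0], [33.0, -150.0, 99.0], [41.0, -158.0, 103.0], [48.0, -151.0, 95.0], [56.0, -151.0, 99.0], [63.0, -162.0, 98.0]]
side 320 [[-77.0, -167.0, 92.0], [-71.0, -161.0, 91.0], [-66.0, -160.0, 93.0], [-61.0, -157.0, 90.0], [-56.0, -155.0, 99.0], [-53.0, -148.0, 106.0], [-48.0, -163.0, 95.0], [-42.0, -134.0, 98.0], [-33.0, -171.0, 92.0], [-23.0, -135.0, 92.0], [-15.0, -130.0, 91.0], [-8.0, -135.0, 91.0], [-4.0, -160.0, 98.0], [-1.0, -153.0, 99.0], [3.0, -171.0, 90.0], [6.0, -161.0, 95.0], [9.0,
[... 243 characters left out ...]
2), ([0.5921, 0.2026], 154), ([0.5893, 0.1508], 151), ([0.3911, -0.3027], 69)]
handle side 188 [[0.382, -0.34, 0.107], [0.379, -0.335, 0.111], [0.383, -0.331, 0.117], [0.388, -0.323, 0.115], [0.388, -0.316, 0.118], [0.389, -0.309, 0.121], [0.392, -0.3, 0.115], [0.396, -0.293, 0.115], [0.396, -0.283, 0.118], [0.398, -0.277, 0.119], [0.4, -0.266, 0.118], [0.402, -0.257, 0.119], [0.41, -0.249, 0.114]]
handle top 84 [[0.382, -0.34, 0.111], [0.387, -0.33, 0.116], [0.384, -0.325, 0.116], [0.389, -0.319, 0.118], [0.386, -0.312, 0.112], [0.392, -0.305, 0.119], [0.389, -0.299, 0.12], [0.397, -0.293, 0.111], [0.399, -0.286, 0.118], [0.399, -0.28, 0.118], [0.396, -0.275, 0.119], [0.399, -0.267, 0.116]]
```

View pics/s8.png

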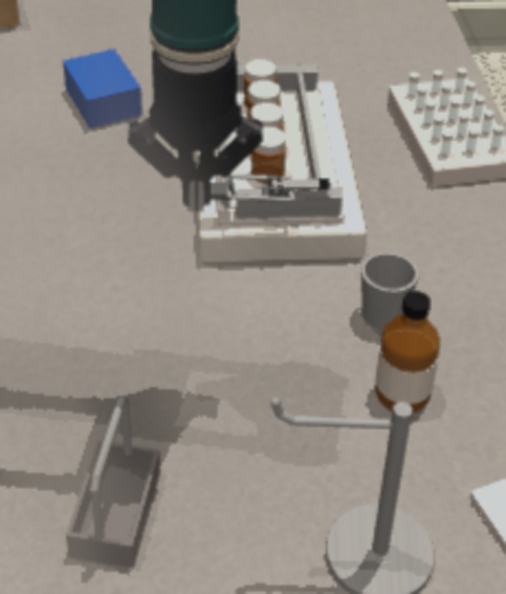

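The lever lies flat (its far end at z 0.10) and the loop is against the keeper lip. The carrier has been knocked aside, with its handle now near (0.39, -0.30). I'll measure the handle and hook line.

Run:
```python
from h import *
D0={n:np.load(n+"d.npy") for n in("top","side")}
for n in("top","side"):
    w=cloud(n,D0[n]); q=w[(abs(w[...,2]-.192)<.006)&(w[...,0]>.548)&(w[...,0]<.618)&(abs(w[...,1]+.347)<.03)]
    f=np.polyfit(q[:,0],q[:,1],1); f=np.polyfit(*q[abs(np.polyval(f,q[:,0])-q[:,1])<.006][:,:2].T,1); print("arm",n,len(q),f,"y@.575",np.polyval(f,.575),"z95",np.percentile(q[:,2],[50,95]))
    q=w[(w[...,2]>.06)&(w[...,2]<.16)&(abs(w[...,0]-.634)<.03)&(abs(w[...,1]+.35)<.03)]; print(" post",len(q),q.mean(0))
    q=w[(w[...,2]>.2)&(w[...,2]<.235)&(abs(w[...,0]-.53)<.03)&(abs(w[...,1]+.345)<.03)]; print(" tip",len(q),np.round(q.mean(0),4),q[:,2].max() if len(q) else 0)
for n in("top","side"):
    p,d=cam(n); w=cloud(n,d); R=(w[...,0]>.3)&(w[...,0]<.5)&(w[...,1]<-.2)&(w[...,1]>-.42)
    q=w[R&(w[...,2]>.108)&(w[...,2]<.124)]; r=cv2.minAreaRect(q[:,:2].astype(np.float32)); f=np.polyfit(q[:,1],q[:,0],1)
    print("handle",n,len(q),r,"slope",f,"y",q[:,1].min(),q[:,1].max(),"x@mid",np.polyval(f,(q[:,1].min()+q[:,1].max())/2))
    q=w[R&(w[...,2]>.025)&(w[...,2]<.045)]; print("body",n,len(q),cv2.minAreaRect(q[:,:2].astype(np.float32)))
```

```text
arm top 81 [-0.13212155 -0.27066422] y@.575 -0.3466341136736093 z95 [0.19141768 0.19495566]
 post 69 [ 0.63431637 -0.35041426  0.11403795]
 tip 14 [ 0.5353 -0.341   0.2101] 0.21553478264483764
arm side 177 [-0.12995246 -0.27269427] y@.575 -0.3474169320268292 z95 [0.19123223 0.19443153]
 post 270 [ 0.63556574 -0.35942425  0.11113472]
 tip 31 [ 0.5352 -0.343   0.2095] 0.2160275343804741
handle top 84 ((0.3913728892803192, -0.3011532127857208), (0.08047379553318024, 0.007764097303152084), 74.14099884033203) slope [0.27099373 0.47298799] y -0.3402150823418663 -0.26140918435217464 x@mid 0.39146978756561174
body top 146 ((0.3948259949684143, -0.28958630561828613), (0.1099800243973732, 0.0623617097735405), 74.60128784179688)
handle side 182 ((0.39473757147789, -0.28808727860450745), (0.10305319726467133, 0.008767042309045792), 74.84674835205078) slope [0.2752743  0.47471613] y -0.3386237237245313 -0.23888153040397012 x@mid 0.3952299482729446
body side 470 ((0.3947101831436157, -0.28786540031433105), (0.11139155179262161, 0.06336375325918198), 74.62395477294922)
```

Call:
{"name": "jog_arm", "arguments": {"motion": [{"dx":-1.6,"dy":-3.1,"dz":0,"turn":-0.0444},{"dx":-1.6,"dy":-3.1,"dz":0,"turn":-0.0444},{"dx":-1.6,"dy":-3.1,"dz":0,"turn":-0.0444},{"dx":-1.6,"dy":-3.1,"dz":0,"turn":-0.0444},{"dx":-1.6,"dy":-3.1,"dz":0,"turn":-0.0444},{"dx":0,"dy":0,"dz":-3,"turn":0},{"dx":0,"dy":0,"dz":-2,"turn":0},{"dx":0,"dy":0,"dz":0,"turn":0},{"dx":0,"dy":0,"dz":0,"turn":0},{"dx":0,"dy":0,"dz":0,"turn":0},{"dx":0,"dy":0,"dz":0,"turn":0},{"dx":0,"dy":0,"dz":0,"turn":0}], "fingers": 5.5}}

```text
time: 41.9
tool_pos: [0.4075, -0.2623, 0.1792]
tcp_rot: [2.493, 1.907, 0.001]
wrist_force: [0.1, -0.4, -0.1]
width: 0.647
```

Run:
```python
from h import *
s=st()
g=np.array([.3948,-.2895])+.027*np.array([.2616,.9652]); print("to go cm",(np.r_[g,.098]-s["tool_pos"])*100)
p,d=cam("side"); w=cloud("side",d); R=(w[...,0]>.3)&(w[...,0]<.5)&(w[...,1]<-.2)&(w[...,1]>-.42)
q=w[R&(w[...,2]>.025)&(w[...,2]<.045)]; print(cv2.minAreaRect(q[:,:2].astype(np.float32)))
```

```text
t 41.9 pos [ 0.4075 -0.2623  0.1792] jawyaw -0.265 z [ 0.002 -0.002 -1.   ] w 0.0553 F [ 0.1 -0.4 -0.1] q6 -0.36
to go cm [-0.56601366 -0.1161051  -8.12438646]
((0.39479002356529236, -0.28814876079559326), (0.1112564206123352, 0.06290402263402939), 74.5699691772461)
```

Call:
{"name": "jog_arm", "arguments": {"motion": [{"dx":-0.45,"dy":-0.1,"dz":0,"turn":0},{"dx":0,"dy":0,"dz":-3,"turn":0},{"dx":0,"dy":0,"dz":-3,"turn":0},{"dx":0,"dy":0,"dz":-2,"turn":0},{"dx":0,"dy":0,"dz":0,"turn":0},{"dx":0,"dy":0,"dz":0,"turn":0},{"dx":0,"dy":0,"dz":0,"turn":0},{"dx":0,"dy":0,"dz":0,"turn":0}]}}

```text
time: 42.62
tool_pos: [0.403, -0.2642, 0.0997]
tcp_rot: [2.494, 1.905, 0.002]
wrist_force: [-0.2, 0.7, 0.2]
width: 0.644
```

Call:
{"name": "jog_arm", "arguments": {"motion": [{"dx":0,"dy":0,"dz":0,"turn":0},{"dx":0,"dy":0,"dz":0,"turn":0},{"dx":0,"dy":0,"dz":0,"turn":0},{"dx":0,"dy":0,"dz":0,"turn":0},{"dx":0,"dy":0,"dz":0,"turn":0},{"dx":0,"dy":0,"dz":0,"turn":0},{"dx":0,"dy":0,"dz":0,"turn":0},{"dx":0,"dy":0,"dz":0,"turn":0}], "fingers": 0, "grip_force": 60}}

```text
time: 43.28
tool_pos: [0.4021, -0.2634, 0.0982]
tcp_rot: [2.496, 1.907, 0.001]
wrist_force: [-0.6, 1.2, 5.5]
width: 0.069
```

Call:
{"name": "jog_arm", "arguments": {"motion": [{"dx":0,"dy":0,"dz":1,"turn":0},{"dx":0,"dy":0,"dz":3,"turn":0},{"dx":0,"dy":0,"dz":3,"turn":0},{"dx":0,"dy":0,"dz":3,"turn":0},{"dx":0,"dy":0,"dz":2,"turn":0},{"dx":0,"dy":0,"dz":1,"turn":0},{"dx":1.5,"dy":-1,"dz":0,"turn":0.034},{"dx":1.5,"dy":-1,"dz":0,"turn":0.034},{"dx":1.5,"dy":-1,"dz":0,"turn":0.034},{"dx":1.3,"dy":-1.1,"dz":0,"turn":0.032},{"dx":0,"dy":0,"dz":0,"turn":0},{"dx":0,"dy":0,"dz":0,"turn":0}]}}

```text
time: 44.28
tool_pos: [0.4589, -0.3037, 0.226]
tcp_rot: [-2.361, -2.067, 0.001]
wrist_force: [-1.3, -0.3, -1.5]
width: 0.067
```

Call:
{"name": "jog_arm", "arguments": {"motion": [{"dx":0,"dy":0,"dz":0,"turn":0},{"dx":0,"dy":0,"dz":0,"turn":0},{"dx":0,"dy":0,"dz":0,"turn":0},{"dx":0,"dy":0,"dz":0,"turn":0}]}}

```text
time: 44.62
tool_pos: [0.4591, -0.3037, 0.2276]
tcp_rot: [-2.363, -2.07, 0.0]
wrist_force: [0.5, -0.2, -2.5]
width: 0.065
```

Run:
```python
from h import *
s=st(); p,d=cam("side"); save("s9.png",p,(170,200,420,400),3)
w=cloud("side",d); R=(w[...,0]>.38)&(w[...,0]<.53)&(w[...,1]<-.25)&(w[...,1]>-.42)
q=w[R&(w[...,2]>.12)&(w[...,2]<.275)]; print(len(q),q.min(0),q.max(0))
q=w[R&(w[...,2]>.235)&(w[...,2]<.26)]; print("rod",len(q),np.round(q[np.argsort(q[:,1])][::max(1,len(q)//12)],3).tolist())
```

```text
t 44.62 pos [ 0.4591 -0.3037  0.2276] jawyaw -0.132 z [-0.  0. -1.] w 0.0055 F [ 0.5 -0.2 -2.5] q6 -0.5
2444 [ 0.41897206 -0.38753682  0.12551452] [ 0.49319298 -0.26998162  0.27485143]
rod 332 [[0.45, -0.383, 0.237], [0.448, -0.373, 0.247], [0.451, -0.364, 0.245], [0.449, -0.35, 0.245], [0.454, -0.338, 0.245], [0.458, -0.325, 0.247], [0.456, -0.315, 0.246], [0.453, -0.313, 0.25], [0.469, -0.312, 0.247], [0.467, -0.311, 0.251], [0.475, -0.309, 0.246], [0.444, -0.307, 0.241], [0.461, -0.291, 0.249]]
```

View pics/s9.png

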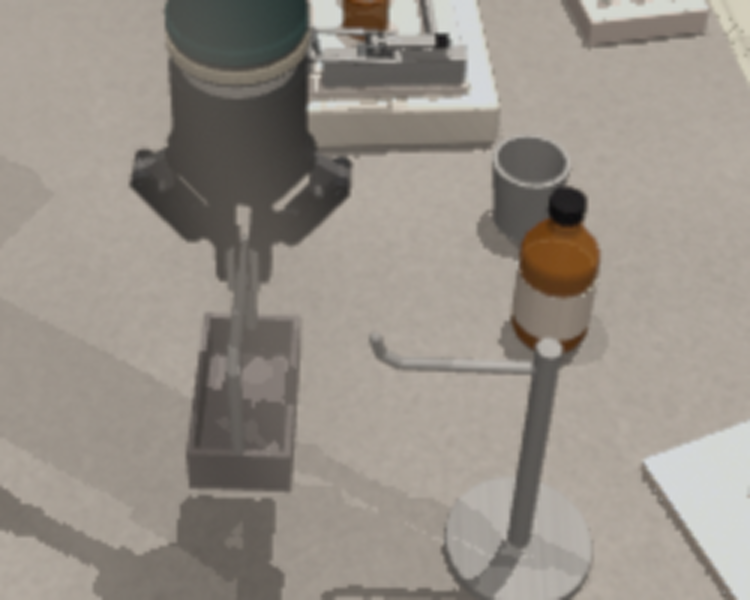

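The carrier is held level, with the arch at (245,330) lined up with the hook arm, whose tip is at (378,343). Now I slide in along the arm.

Call:
{"name": "jog_arm", "arguments": {"motion": [{"dx":1.2,"dy":-0.15,"dz":0,"turn":0},{"dx":1.6,"dy":-0.2,"dz":0,"turn":0},{"dx":1.6,"dy":-0.2,"dz":0,"turn":0},{"dx":1.6,"dy":-0.2,"dz":0,"turn":0},{"dx":1.6,"dy":-0.2,"dz":0,"turn":0},{"dx":1.6,"dy":-0.2,"dz":0,"turn":0},{"dx":1.6,"dy":-0.2,"dz":0,"turn":0},{"dx":1.2,"dy":-0.15,"dz":0,"turn":0},{"dx":0,"dy":0,"dz":0,"turn":0},{"dx":0,"dy":0,"dz":0,"turn":0},{"dx":0,"dy":0,"dz":0,"turn":0},{"dx":0,"dy":0,"dz":0,"turn":0}]}}

```text
time: 45.67
tool_pos: [0.5791, -0.319, 0.2274]
tcp_rot: [-2.363, -2.069, 0.001]
wrist_force: [-0.4, 0.4, -2.0]
width: 0.07
```

Call:
{"name": "jog_arm", "arguments": {"motion": [{"dx":0,"dy":0,"dz":-1,"turn":0},{"dx":0,"dy":0,"dz":-1,"turn":0},{"dx":0,"dy":0,"dz":-1,"turn":0},{"dx":0,"dy":0,"dz":-1,"turn":0},{"dx":0,"dy":0,"dz":0,"turn":0},{"dx":0,"dy":0,"dz":0,"turn":0},{"dx":0,"dy":0,"dz":0,"turn":0},{"dx":0,"dy":0,"dz":0,"turn":0},{"dx":0,"dy":0,"dz":0,"turn":0},{"dx":0,"dy":0,"dz":0,"turn":0}]}}

```text
time: 46.5
tool_pos: [0.5801, -0.3193, 0.1884]
tcp_rot: [2.362, 2.069, 0.001]
wrist_force: [1.0, -0.4, -0.7]
width: 0.065
```

Run:
```python
from h import *
s=st(); p,d=cam("side"); save("s10.png",p,(220,220,420,380),3.9)
w=cloud("side",d); R=(w[...,0]>.5)&(w[...,0]<.615)&(w[...,1]<-.27)&(w[...,1]>-.45)
q=w[R&(w[...,2]>.198)&(w[...,2]<.22)]; print("rod",len(q),np.round(q[np.argsort(q[:,1])][::max(1,len(q)//14)],3).tolist())
```

```text
t 46.5 pos [ 0.5801 -0.3193  0.1884] jawyaw -0.132 z [ 0.001 -0.001 -1.   ] w 0.0055 F [ 1.  -0.4 -0.7] q6 -0.41
rod 346 [[0.572, -0.398, 0.198], [0.568, -0.389, 0.203], [0.569, -0.376, 0.206], [0.573, -0.367, 0.208], [0.573, -0.356, 0.205], [0.535, -0.344, 0.203], [0.575, -0.342, 0.208], [0.577, -0.339, 0.209], [0.587, -0.33, 0.217], [0.586, -0.329, 0.207], [0.582, -0.328, 0.22], [0.595, -0.327, 0.215], [0.592, -0.324, 0.207], [0.567, -0.322, 0.207], [0.584, -0.309, 0.206]]
```

View pics/s10.png

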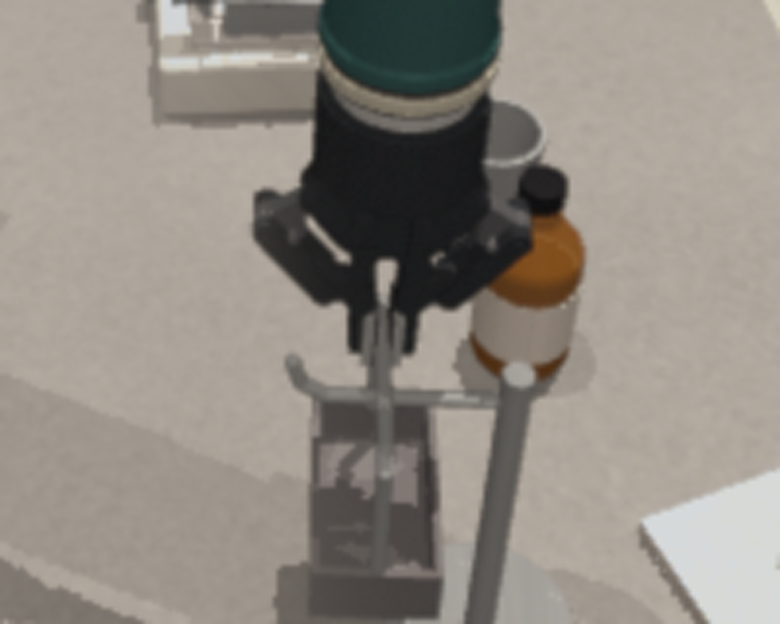

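The rod crosses above the arm at (385,395), between the tip and the post, about 6 mm too high. I'll lower it.

Call:
{"name": "jog_arm", "arguments": {"motion": [{"dx":0,"dy":0,"dz":-0.3,"turn":0},{"dx":0,"dy":0,"dz":-0.3,"turn":0},{"dx":0,"dy":0,"dz":0,"turn":0},{"dx":0,"dy":0,"dz":0,"turn":0},{"dx":0,"dy":0,"dz":0,"turn":0},{"dx":0,"dy":0,"dz":0,"turn":0},{"dx":0,"dy":0,"dz":0,"turn":0}]}}

```text
time: 47.13
tool_pos: [0.5795, -0.319, 0.1815]
tcp_rot: [-2.363, -2.07, 0.0]
wrist_force: [-0.5, 1.3, -1.4]
width: 0.067
```

Call:
{"name": "jog_arm", "arguments": {"motion": [{"dx":0,"dy":0,"dz":-0.15,"turn":0},{"dx":0,"dy":0,"dz":0,"turn":0},{"dx":0,"dy":0,"dz":0,"turn":0},{"dx":0,"dy":0,"dz":0,"turn":0}]}}

```text
time: 47.47
tool_pos: [0.5797, -0.3191, 0.1806]
tcp_rot: [2.363, 2.07, 0.0]
wrist_force: [-1.2, 1.7, 2.0]
width: 0.071
```

Call:
{"name": "jog_arm", "arguments": {"motion": [{"dx":0,"dy":0,"dz":0,"turn":0},{"dx":0,"dy":0,"dz":0,"turn":0},{"dx":0,"dy":0,"dz":0,"turn":0},{"dx":0,"dy":0,"dz":0,"turn":0},{"dx":0,"dy":0,"dz":0,"turn":0},{"dx":0,"dy":0,"dz":0,"turn":0}], "fingers": 3.5}}

```text
time: 47.97
tool_pos: [0.5796, -0.3191, 0.18]
tcp_rot: [-2.363, -2.07, 0.0]
wrist_force: [0.2, 0.2, 0.5]
width: 0.409
```

Call:
{"name": "jog_arm", "arguments": {"motion": [{"dx":0,"dy":0,"dz":1,"turn":0},{"dx":0,"dy":0,"dz":2,"turn":0},{"dx":0,"dy":0,"dz":3,"turn":0},{"dx":0,"dy":0,"dz":3,"turn":0},{"dx":0,"dy":0,"dz":3,"turn":0},{"dx":-2,"dy":3,"dz":0,"turn":0},{"dx":-2,"dy":3,"dz":0,"turn":0},{"dx":-2,"dy":3,"dz":0,"turn":0},{"dx":-2,"dy":3,"dz":0,"turn":0},{"dx":-2,"dy":3,"dz":0,"turn":0},{"dx":0,"dy":0,"dz":0,"turn":0},{"dx":0,"dy":0,"dz":0,"turn":0}]}}

```text
time: 48.97
tool_pos: [0.4791, -0.168, 0.3013]
tcp_rot: [2.36, 2.071, 0.001]
wrist_force: [0.0, -1.3, -0.4]
width: 0.411
```

Call:
{"name": "jog_arm", "arguments": {"motion": [{"dx":-2,"dy":0,"dz":0,"turn":0},{"dx":0,"dy":0,"dz":0,"turn":0},{"dx":0,"dy":0,"dz":0,"turn":0},{"dx":0,"dy":0,"dz":0,"turn":0},{"dx":0,"dy":0,"dz":0,"turn":0},{"dx":0,"dy":0,"dz":0,"turn":0},{"dx":0,"dy":0,"dz":0,"turn":0},{"dx":0,"dy":0,"dz":0,"turn":0},{"dx":0,"dy":0,"dz":0,"turn":0},{"dx":0,"dy":0,"dz":0,"turn":0},{"dx":0,"dy":0,"dz":0,"turn":0},{"dx":0,"dy":0,"dz":0,"turn":0}]}}

```text
time: 49.97
tool_pos: [0.4596, -0.1691, 0.3001]
tcp_rot: [2.363, 2.07, -0.0]
wrist_force: [0.1, 0.2, 0.1]
width: 0.409
```

Run:
```python
from h import *
s=st(); p,d=cam("side"); save("s11.png",p)
for k in range(2):
    p,d=cam("side"); w=cloud("side",d); R=(w[...,0]>.5)&(w[...,0]<.615)&(w[...,1]<-.27)&(w[...,1]>-.45)
    q=w[R&(w[...,2]>.17)&(w[...,2]<.235)]; q=q[abs(q[:,0]-.575)<.02]; print("rod",len(q),np.round(q[np.argsort(q[:,1])][::max(1,len(q)//14)],3).tolist())
    q=w[R&(w[...,2]>.07)&(w[...,2]<.135)]; print("body",cv2.minAreaRect(q[:,:2].astype(np.float32)),q[:,2].min(),q[:,2].max())
gate(); latch(); print(caps("top",.113))
```

```text
t 49.97 pos [ 0.4596 -0.1691  0.3001] jawyaw -0.132 z [-0. -0. -1.] w 0.0349 F [0.1 0.2 0.1] q6 -0.27
rod 327 [[0.568, -0.399, 0.178], [0.569, -0.396, 0.185], [0.571, -0.394, 0.196], [0.572, -0.388, 0.199], [0.573, -0.379, 0.201], [0.573, -0.369, 0.202], [0.575, -0.355, 0.201], [0.586, -0.35, 0.189], [0.567, -0.348, 0.191], [0.576, -0.347, 0.202], [0.575, -0.345, 0.202], [0.579, -0.34, 0.202], [0.581, -0.327, 0.199], [0.582, -0.313, 0.197], [0.579, -0.297, 0.194]]
body ((0.5754028558731079, -0.34610798954963684), (0.11201097816228867, 0.062243469059467316), 82.3758773803711) 0.0796269591748523 0.1340009486733519
rod 328 [[0.566, -0.399, 0.175], [0.571, -0.396, 0.185], [0.569, -0.393, 0.197], [0.567, -0.387, 0.195], [0.575, -0.379, 0.198], [0.575, -0.368, 0.2], [0.575, -0.356, 0.202], [0.587, -0.35, 0.191], [0.568, -0.349, 0.188], [0.584, -0.346, 0.192], [0.556, -0.344, 0.184], [0.576, -0.339, 0.198], [0.582, -0.325, 0.197], [0.576, -0.312, 0.196], [0.582, -0.297, 0.196]]
body ((0.5752961039543152, -0.34640371799468994), (0.11298307776451111, 0.062106043100357056), 82.45317840576172) 
[... 666 characters left out ...]
0]]
side 333 [[-79.0, -165.0, 95.0], [-74.0, -166.0, 92.0], [-69.0, -165.0, 91.0], [-64.0, -167.0, 95.0], [-59.0, -164.0, 90.0], [-55.0, -140.0, 96.0], [-53.0, -147.0, 106.0], [-48.0, -163.0, 96.0], [-41.0, -176.0, 96.0], [-31.0, -136.0, 96.0], [-23.0, -134.0, 91.0], [-15.0, -133.0, 94.0], [-8.0, -135.0, 92.0], [-5.0, -165.0, 93.0], [-0.0, -143.0, 97.0], [3.0, -164.0, 98.0], [6.0, -164.0, 98.0], [10.0, -145.0, 95.0], [14.0, -155.0, 90.0], [18.0, -166.0, 93.0], [22.0, -161.0, 92.0], [30.0, -152.0, 97.0], [38.0, -148.0, 97.0], [47.0, -156.0, 100.0], [54.0, -163.0, 102.0], [61.0, -154.0, 101.0]]
[([0.5948, 0.3034], 151), ([0.5944, 0.2535], 151), ([0.5923, 0.2019], 152), ([0.5888, 0.1512], 151)]
```

View pics/s11.png

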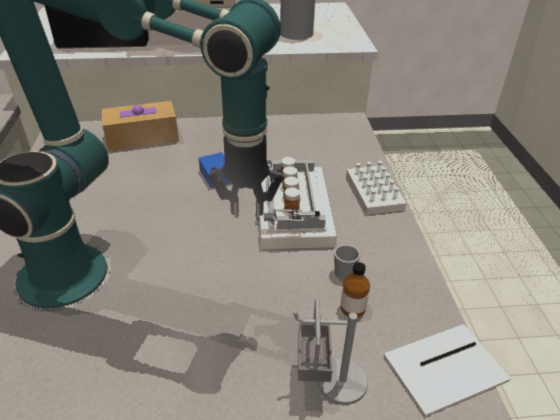

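The carrier hangs level on the hook at (315,345), the bystanders stand where they were, and the jars are in the latched tray at (295,195). Handing in.

```bash
python3 -c "
from h import *
print(bot.finish_job()); st()"
```

```text
the job is handed in; nothing more can be done
None
the job is handed in; nothing more can be done
```

The job is handed in at about 50 s on the clock, with every step done. No verdict was reported, so what follows is from my own last checks.

- **Jars:** all four stand in the tray, with caps at the expected height (0.113 m). They sit near tray y = +74, +24, -28 and -79 mm, within about 2 mm of x = 0.
- **Retaining bar:** I pushed it shut against its stop, where it resisted with about 12 N. The last line fit gave about 0.006 rad from shut (limit 0.02). Earlier fits gave 0.001 and 0.004, and I put the spread down to measurement noise.
- **Latch:** the loop dropped onto the keeper plate about 12 mm in front of the lip while the lever was still up. After the throw, the lever lies flat (far end at z ≈ 0.10 m) and the loop sits at the lip.
- **Carrier:** it had been knocked about 3 cm aside during the run, so I measured it again before gripping it. It now hangs still and level on the hook arm, within about 2 mm of the centre point, with the rod axis about 8 mm above the arm's axis.
- **Bystanders and robot:** the bottle, cup and box look unmoved in the last picture, though I did not measure them. The gripper ended clear of everything, with wrist force near zero.

No check failed.

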